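# Hold the workshop bin open with its pedal catch and throw in the empty tin

## Robot

A 7-joint arm with a two-finger parallel gripper is mounted at the origin on the work surface. World frame = base frame: x ahead of the robot, y to its left, z up, the work surface at z = 0. Lengths are in m, angles in rad, forces in N, time in s.
With the tool pointing down it reaches from about 0.4 to 0.875 m from the base axis. Payload 4.4 kg.
Tool frame: the origin (TCP) lies midway between the tips of the shut fingers; the grasp point (between the pads) lies 19 mm behind it; z points along the fingers, y is the direction in which the jaws open and shut (so a half turn about z gives the same grasp; the last joint's range is limited). The gripper opens to 85 mm and grips with 20 to 120 N. Pads are 22 mm wide; open, the fingers measure 114 mm over their backs; the gripper's body (76 mm by 85 mm) begins 54 mm behind the grasp point. The pads swing forward as they close: fully open they stand 13 mm farther back than shut.
Start: joints at [-1.175, 0.628, 0.038, 1.517, -0.027, 0.996, -0.02], TCP at [0.29, 0.582, 0.231] pointing down, gripper open.
Joint ranges: [-3.06, 3.06], [-0.37, 2.12], [-1.25, 1.32], [0.18, 2.47], [-1.1, 4.24], [0.23, 1.98], [-2.94, 2.94]. Speed limits (rad/s): [2.57, 2.57, 3.14, 3.14, 3.14, 3.14, 3.14].

## Interface

Orientations are given as a 3x3 rotation matrix whose columns are the frame's x, y, z axes.
In Python, from rig import robot, eyes gives the robot as it stands. The module is installed in compiled form; this text tells all that it offers.
- The arm moves only by the tool arm_command, never from a script. Its argument "moves" is a list of rows, each a list of 3 entries, a list of its own where there are three numbers: the opening, from 0 (shut) to 1 (fully open), then the shift along the world's x, y, z in mm, then the turn, a rotation vector about the world's x, y, z in rad. In form: [[gripper, [tx, ty, tz], [rx, ry, rz]], ...]. A call has 1 to 20 rows; each row shifts and turns the commanded pose from where the row before left it; what a row does not reach is not made up. A row lasts 1/10 s, in which the tool goes at most 50 mm and 8.59 degrees, less where a joint would pass 70% of its speed; a pose out of reach is approached as far as the arm can. A call is refused whole if a number of a shift passes 50 or a number of a turn 0.15, either way. A call with a gripper value outside its range is refused whole. The fingers move at their own pace and stop on an object; the grip force is fixed at half the most. Time passes only in rows, so rows that do not move let the fingers close. It gives the time, the measured TCP pose, the force and the opening at its end, in the units of the state.
- robot.sense(): the state, without advancing time (a new reading comes with each control period).
- eyes.get_image(name): name is "scene" or "top"; returns (picture, depth): 384x512x3 uint8, red, green, blue; 384x512 float32, m along the optical axis (not along the pixel's ray), 0 where there is no reading.
- eyes.camera_model(name): a dict with "fx", "fy", "cx", "cy" (pixels), "camera_from_world" (4x4, takes a point from world to camera coordinates). Camera axes: x right, y down, z forward; pixel columns grow to the right and rows downward; lengths in m; the calibration is good to about 2 mm. A picture is of the moment at which its call begins. camera_model takes no time and is no camera call.
- robot.hand_in(): hands the job in, once; it reports no verdict.
The state is a dict: "time": time; "joint_positions": joint angles; "qd": joint speeds; "joint_torque": joint torques, N m; "eef_pos": TCP position; "eef_rot": TCP orientation; "contact_force": force on the tool from outside, world axes, zero at the start; "ft_torque": the same for the moment, N m; "finger_gap": finger opening in m.
Only numpy, scipy, OpenCV 4.12 (cv2) and the standard library are available. Lean on these libraries where they do the work, as an engineer would, in place of code of your own. Each camera call takes 0.05 s, during which the arm holds its last target.

## Task

Throw the empty, open-topped tin into the pedal bin on the bench: press the pedal down to its stop, slide it to the left under the catch so that the lid stays up by itself, put the tin in, then unhook the pedal and ease it back up so that the lid comes down without a bang. Do not force the pedal against its stop or its catch, and leave the other things on the bench where they are.

Things in the scene. Friction and masses are not known exactly. Their poses are not given: they have to be found in the camera images.
- bin: Round steel pedal bin fixed to the bench: 180 mm diameter (186 mm over its 84 mm high black plinth), 230 mm high, inner radius 86 mm, inner floor 75 mm above the bench. Origin: centre of its underside, z up. The pedal sticks out along the bin's -x, towards the robot (yaw varies); the lid's hinge is at its back, +x. Bin +y is the left of someone facing the pedal from the robot's side.
- bin_mouth (a point): Centre of the bin's open mouth, in the plane of the rim, 230 mm above the bench. The open lid leans over the back half of the mouth, so things go in best at its front half.
- pedal_pad (a point): Centre of the upper face of the pedal's steel tread (moves with it): 50 mm long (bin x), 64 mm wide (bin y), its two side edges turned up 7 mm, 56 mm apart inside. At rest about 77 mm above the bench, 150 mm in front of the bin's axis, sloping up 0.185 rad to the free end; pressed down it is about level, 31 to 47 mm above the bench. A tool pointing straight down on it passes 55 mm in front of the bin.
- pedal: The sprung pedal: tread on a 10 mm square steel lever that turns on a pin (the origin) under the bin, 30 mm above the bench, 205 mm behind the tread's middle. Travel 30 to 46 mm at the tread, straight down, to a firm stop. It pushes back with 7 to 14 N at the start, 6 to 12 N when down. Over 45 N on it bends it. Slides left (bin +y) only when at the stop: see the catch.
- catch_slot (a point): Catch plate, 58 mm wide, on the bin's front, with an L-shaped slot for the lever: an upright channel with a pocket at its foot to the left (bin +y). Point: foot of the channel, 25 mm above the bench, 100 mm in front of the axis. The slot's lower edge is the pedal's stop. The plate is adjustable: true stop and pocket lie up to 8 mm higher or lower at the tread; not measured, feel for them.
- catch_pocket (a point): Middle of the pocket's foot, 17.5 mm left of the channel. On the stop the tread slides 20 to 27 mm left, against a 2 N side spring, to the pocket's end; only 2 mm of height at the tread is free there. Let up in the pocket it rises 5 mm, the lid dropping 0.2 rad, and hooks behind a 2 mm lip. To unhook: press to the stop, slide right into the channel, let up. Does not move with the plate.
- lid (a joint): Opening angle of the steel lid (190 mm diameter, hinged 100 mm behind the bin's axis, 232 mm above the bench), rad: 0 shut on the rim, 1.15 to 1.9 with the pedal on its stop, 0.95 to 1.75 with it hooked. Coupled rigidly to the pedal (1 mm at the tread is 0.04 rad) and undamped: if the pedal is let go, the lid bangs shut.
- tin: The empty tin: plain steel, round, open-topped and without a lid, 52 mm diameter, 60 mm high, 3 mm wall, about 60 g, standing upright. Origin: centre of its underside.
- polish_can: Closed round can of polish with paper label, 52 mm diameter, about 75 mm high; origin under its centre. Not to be moved.
- glue_bottle: Closed glue bottle, 56 mm diameter, 150 mm high; origin under its centre. Not to be moved.
- sanding_block: Wooden sanding block with cork sole, 75 x 45 x 30 mm; origin under its centre. Not to be moved.
- scraper: Flat steel card scraper lying on the bench, 60 x 120 x 3 mm; origin under its centre. Not to be moved.
- thumb_plane: Small brass thumb plane, 85 x 30 mm, 40 mm high; origin under its centre. Not to be moved.
- cam_clamp: Wooden cam clamp lying down behind the bin, 200 x 110 mm, 25 mm high; origin near the middle of its metal bar. Not to be moved.
- brush: Glue brush lying down behind the bin; origin under its middle. Not to be moved.
Things that resemble listed ones, but are neither listed nor needed, are in the scene too. What is shaped like the tin but green or purple is not meant.

How it is judged:
By the outcome, as a careful person would: the job done as asked, in the order asked, and still so for the second after the job is handed in, with the robot touching nothing.
It also fails if it takes over 72 s, if anything falls off the work surface, if the arm or the gripper's body presses on something with over 40 N, if the wrist force passes 120 N, or if a joint passes its speed limit or range.

## Working session

There is one attempt and no reset: what is moved stays moved. The work goes in short steps, Python scripts to look and compute and a tool call to move; the robot and the scene stay as the last step left them, time stands still between calls to the robot, and variables do not carry over. Pictures are saved under pics/ and viewed, and the job is handed in when it is done.

Besides the shell and the picture viewer there is one more tool, called after "Emit:" by a JSON object that holds its "name" and its "arguments", one argument or row to a line. arm_command: Moves the arm, as the interface text tells. Its arguments: {"type":"object","properties":{"moves":{"type":"array"}},"required":["moves"]}

```bash
mkdir -p pics; cat > h.py <<'E'
import numpy as np, cv2, pickle
from rig import robot, eyes
def snap(n,tag):
    im,d=eyes.get_image(n); cv2.imwrite(f'pics/{tag}.png',im[:,:,::-1]); np.savez(f'pics/{tag}.npz',d=d,im=im); return im,d
def w(n,d,u,v,z=None):
    m=eyes.camera_model(n); z=d[int(v),int(u)] if z is None else z
    p=np.array([(u-m['cx'])/m['fx']*z,(v-m['cy'])/m['fy']*z,z,1]); return (np.linalg.inv(m['camera_from_world'])@p)[:3]
def cloud(n,d):
    m=eyes.camera_model(n); v,u=np.mgrid[:384,:512]
    p=np.stack([(u-m['cx'])/m['fx']*d,(v-m['cy'])/m['fy']*d,d,np.ones_like(d)],-1)
    return (p@np.linalg.inv(m['camera_from_world']).T)[...,:3]
def proj(n,P):
    m=eyes.camera_model(n); q=m['camera_from_world']@np.append(P,1); return m['fx']*q[0]/q[2]+m['cx'],m['fy']*q[1]/q[2]+m['cy']
def crop(tag,out,x0,y0,x1,y1,s):
    im=cv2.imread(f'pics/{tag}.png')[y0:y1,x0:x1]; cv2.imwrite(f'pics/{out}.png',cv2.resize(im,None,fx=s,fy=s,interpolation=cv2.INTER_CUBIC))
E
python3 - <<'E'
from h import *
for n in('scene','top'): snap(n,n+'0')
s=robot.sense(); print(s)
E
```

```text
{'time': 0.1, 'joint_positions': array([-1.17479099,  0.62929246,  0.03843741,  1.51826084, -0.02701694,
        0.99632779, -0.01999238]), 'qd': array([ 0.0007411 , -0.00171253, -0.00107005, -0.0015456 ,  0.00025058,
        0.00117065, -0.00150083]), 'joint_torque': array([ 3.10825264e-03, -5.64527071e+01,  1.23027094e+00, -1.93970132e+01,
        1.11898652e-02,  5.55635270e-03, -7.43594285e-06]), 'eef_pos': array([0.2893277 , 0.58141916, 0.23045805]), 'eef_rot': array([[-8.95251566e-01,  4.45560336e-01, -7.87617230e-04],
       [ 4.45561032e-01,  8.95250161e-01, -1.58614443e-03],
       [-1.60859466e-06, -1.77092983e-03, -9.99998432e-01]]), 'contact_force': array([-0.08907596, -0.22163312,  0.13643361]), 'ft_torque': array([-0.00830688,  0.06242891, -0.00858423]), 'finger_gap': 0.08561391145180859}
```

View pics/scene0.png

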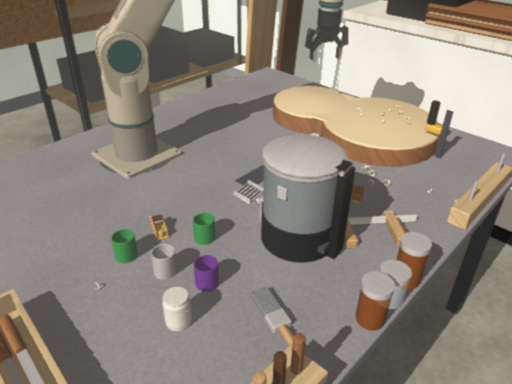

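View pics/top0.png

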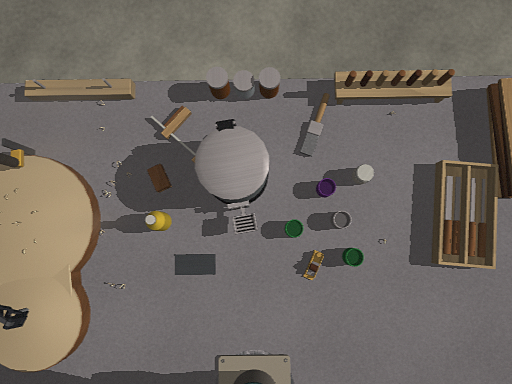

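The top view has the bin at (232,165), the pedal at (244,222) and the robot base at the bottom. The tin-shaped things in the top view are grey (342,219), purple (326,187), green (293,228), green (353,257) and the closed white can (365,173). The grey one fits the tin. I'll confirm that in a crop.

```bash
python3 - <<'E'
from h import *
crop('scene0','c1',90,180,250,340,4); crop('top0','c2',180,110,400,290,3.5)
d=np.load('pics/top0.npz')['d']; C=cloud('top',d)
for nm,(u,v) in dict(tin=(342,219),purple=(326,187),gr1=(293,228),gr2=(353,257),can=(365,173)).items():
    p=C[v-16:v+17,u-16:u+17].reshape(-1,3); p=p[p[:,2]>.035]
    (cx,cy),r=cv2.minEnclosingCircle((p[p[:,2]>p[:,2].max()-.012][:,:2]*1000).astype(np.float32)); print(nm,cx,cy,r,p[:,2].max(), C[v,u])
p=C[195:240,220:270].reshape(-1,3); p=p[(p[:,2]>.05)&(p[:,2]<.11)]; print(len(p),p.min(0),p.max(0))
print(eyes.camera_model('top'))
# bin lid
q=C[110:215,180:290].reshape(-1,3); q=q[(q[:,2]>.2)]; print(q.min(0),q.max(0),cv2.minEnclosingCircle((q[:,:2]*1000).astype(np.float32)))
E
```

```text
tin 440.6142272949219 -31.415843963623047 9.999999747378752e-05 1.3203083928399801 [ 0.49074855 -0.26655679  0.00968625]
purple 440.6142272949219 -31.415843963623047 9.999999747378752e-05 1.3203083928399801 [ 0.58740355 -0.22255723  0.00566082]
gr1 440.6142272949219 -31.415843963623047 9.999999747378752e-05 1.3203083928399801 [ 0.46605887 -0.12110287  0.00325288]
gr2 381.6636047363281 -288.95721435546875 25.768110275268555 0.06540644080104396 [ 0.37881452 -0.29549372  0.00751558]
can 440.6142272949219 -31.415843963623047 9.999999747378752e-05 1.3203083928399801 [ 0.61855913 -0.32505108  0.07366334]
621 [ 0.452476   -0.01862628  0.0523392 ] [0.5603055  0.09114553 0.1071542 ]
{'fx': 439.78010416788237, 'fy': 439.78010416788237, 'cx': 258.19347563698466, 'cy': 186.5143948881738, 'camera_from_world': array([[-0.01206331, -0.99986789, -0.01089398, -0.01171301],
       [-0.99339818,  0.01322681, -0.11395223,  0.58857299],
       [ 0.11408127,  0.00944742, -0.9934265 ,  1.26166031],
       [ 0.        ,  0.        ,  0.        ,  1.        ]])}
[ 0.44061423 -0.04942458  0.20155796] [0.74093523 0.13660646 1.32030839] ((588.1716918945312, 24.013662338256836), 157.6250762939453)
```

View pics/c1.png

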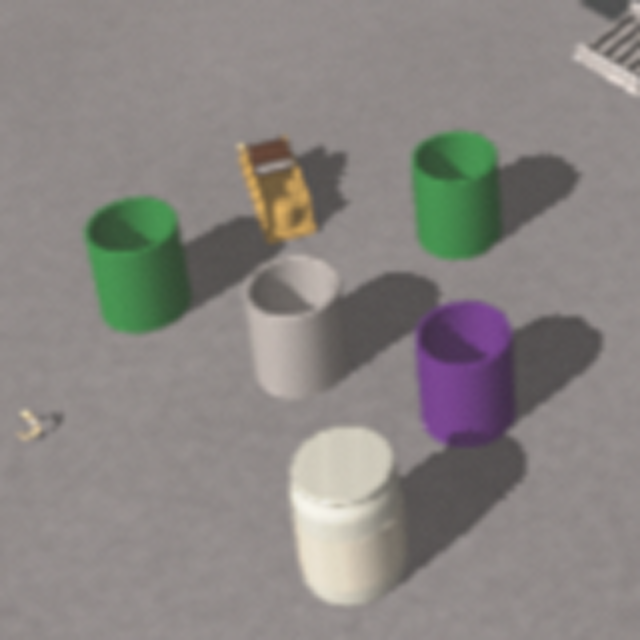

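View pics/c2.png

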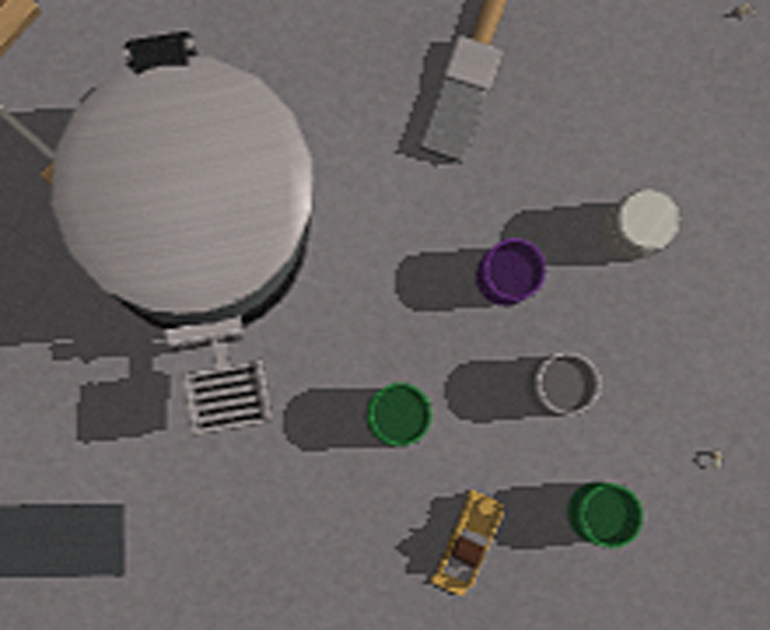

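The crop confirms it: the grey, open-topped tin is at top (342,219) and scene (163,261). The white one is the closed polish can. Next I'll get precise measurements.

```bash
python3 - <<'E'
from h import *
d=np.load('pics/top0.npz')['d']; C=cloud('top',d); C[d==0]=np.nan
def circ(p):
    A=np.c_[2*p,np.ones(len(p))]; s=np.linalg.lstsq(A,(p**2).sum(1),rcond=None)[0]; return s[:2],np.sqrt(s[2]+s[:2]@s[:2])
for nm,(u,v) in dict(tin=(342,219),purple=(326,187),gr1=(293,228),gr2=(353,257),can=(365,173)).items():
    p=C[v-13:v+14,u-13:u+14].reshape(-1,3); p=p[np.isfinite(p[:,0])&(p[:,2]>.05)&(p[:,2]<.2)]
    (c,r)=cv2.minEnclosingCircle((p[:,:2]*1000).astype(np.float32)); print(nm,c,r,len(p),np.median(p[:,2]), circ(p[:,:2]))
q=C[110:215,180:290].reshape(-1,3); q=q[np.isfinite(q[:,0])&(q[:,2]>.2)]; print(q.min(0),q.max(0),cv2.minEnclosingCircle((q[:,:2]*1000).astype(np.float32)))
p=C[212:240,225:265].reshape(-1,3); p=p[np.isfinite(p[:,0])&(p[:,2]>.05)&(p[:,2]<.12)]
print(len(p),p.mean(0),p.min(0),p.max(0),cv2.minAreaRect((p[:,:2]*1000).astype(np.float32)))
np.set_printoptions(linewidth=250)
print((C[204:238,228:264:3,2]*1000).round(0))
crop('top0','c3',190,190,300,250,7); crop('scene0','c4',225,120,345,260,5)
E
```

```text
tin (488.5411071777344, -257.9175720214844) 26.08717155456543 75 0.059634883346240786 (array([ 0.4883987 , -0.25735097]), np.float64(0.02418341759734895))
purple (583.1680297851562, -217.19728088378906) 25.99493980407715 73 0.05905548845938613 (array([ 0.58273525, -0.21688267]), np.float64(0.024185855393668153))
gr1 (465.30145263671875, -120.7630615234375) 25.975467681884766 66 0.05893918174784418 (array([ 0.46540047, -0.1206851 ]), np.float64(0.02417715822197378))
gr2 (381.6636047363281, -288.95721435546875) 25.768110275268555 79 0.059589958565564594 (array([ 0.38183907, -0.28883194]), np.float64(0.024209890911911097))
can (619.7172241210938, -323.6043395996094) 25.8386287689209 271 0.07432002963088769 (array([ 0.61946938, -0.32333066]), np.float64(0.01835674288184341))
[ 0.53543232 -0.04942458  0.20155796] [0.74093523 0.13660646 0.2570647 ] ((637.7859497070312, 47.031856536865234), 103.16670227050781)
410 [0.4800663 0.0197282 0.0775674] [ 0.452476   -0.01492659  0.06319024] [0.51214523 0.05274292 0.09179786] ((483.7768859863281, 20.34415626525879), (58.100616455078125, 63.830169677
[... 1062 characters left out ...]
76. 76. 80. 77. 77. 77. 84. -3.  1.]
 [-1.  0. 89. 76. 75. 77. 80. 81. 77. 80.  5. -1.]
 [ 2.  1. 87. 76. 78. 82. 78. 78. 83. 75. -0. -3.]
 [-1.  1. 88. 77. 81. 78. 81. 83. 78. 78. -0. -3.]
 [-6. -0. 87. 80. 77. 78. 81. 77. 81. 83.  5.  5.]
 [ 2.  3. 86. 81. 77. 84. 79. 81. 77. 84.  0. -1.]
 [-1.  4. -4. 78. 86. 83. 76. 79. 84. 85. -4.  0.]
 [ 0.  1. -2. 83. 83. 83. 79. 81.  1.  4.  0.  1.]
 [ 1. -1. -1. 80. 79. 80. 80. -2.  3.  3. nan -4.]
 [ 3.  1.  2. 81. 75. -5. -1. -1.  1.  1. -1.  4.]
 [-1. -1.  3. -6.  2. -3.  1.  0.  2. -1. -0. -5.]
 [-0.  3.  1.  2. -0. -1.  1. -2.  2. -1.  4. -1.]
 [-5.  3.  6. -2. -1. -2. -3. -0.  0. -3.  2.  1.]
 [-2.  3.  7.  2.  4. -1.  2. -2.  1.  1. -1. -5.]]
```

View pics/c3.png

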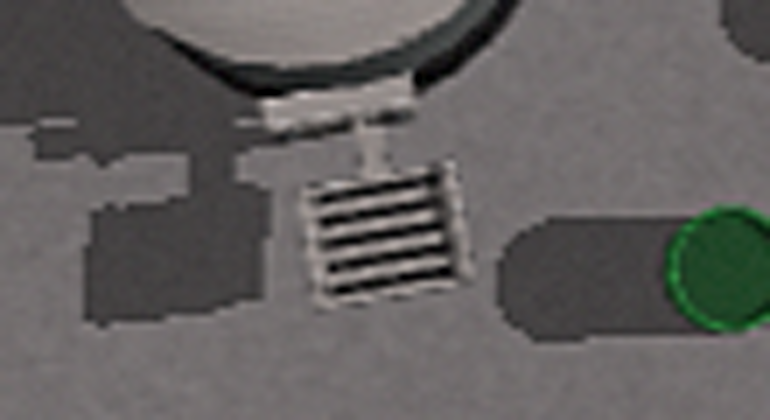

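View pics/c4.png

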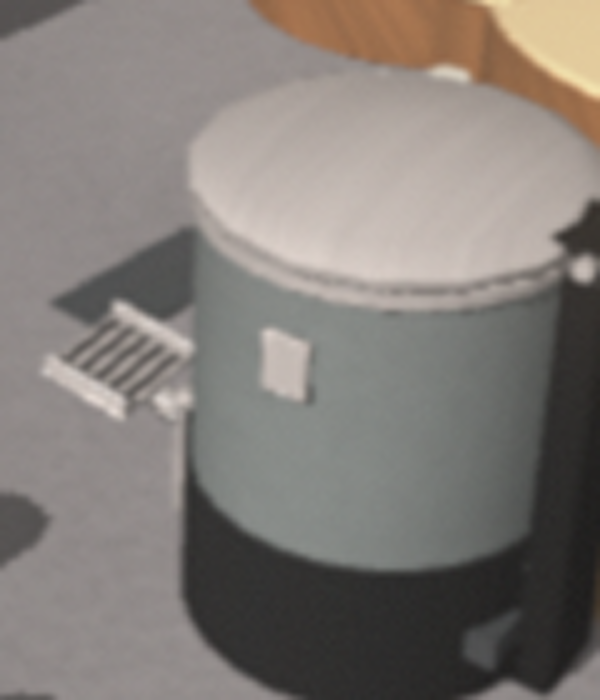

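```bash
python3 - <<'E'
from h import *
from scipy.optimize import least_squares
d=np.load('pics/top0.npz')['d']; C=cloud('top',d); C[d==0]=np.nan
m=eyes.camera_model('top')
R=m['camera_from_world'][:3,:3];t=m['camera_from_world'][:3,3]
def onz(u,v,z):
    r=R.T@np.array([(u-m['cx'])/m['fx'],(v-m['cy'])/m['fy'],1]); o=-R.T@t; return o+r*(z-o[2])/r[2]
k=np.array([[305,185],[445,165],[470,275],[322,303]])/7+190-0.5
P=np.array([onz(*a,z) for a,z in zip(k,[.079,.079,.088,.088])]); print(P.round(4),P.mean(0))
# lid boundary
q=C[110:215,180:290]; mask=(q[...,2]>.22)&(q[...,2]<.29); mask=cv2.morphologyEx(mask.astype(np.uint8),cv2.MORPH_OPEN,np.ones((5,5)))
c=max(cv2.findContours(mask,0,1)[0],key=cv2.contourArea)[:,0]
pts=np.array([onz(a+180,b+110,.236) for a,b in c])[:,:2]
s=least_squares(lambda x:np.hypot(*(pts-x[:2]).T)-x[2],[.63,.04,.095],loss='soft_l1',f_scale=.002).x; print('lid',s)
b=s[:2]; pm=P.mean(0)[:2]; print('yaw from centers',np.arctan2(*(b-pm)[::-1]),np.linalg.norm(b-pm))
# tread pts
p=C[212:240,225:265].reshape(-1,3); p=p[np.isfinite(p[:,0])&(p[:,2]>.055)&(p[:,2]<.1)]
for x,y in [(1,0)]: pass
print(cv2.minAreaRect((p[:,:2]*1000).astype(np.float32)))
# catch plate
g=C[200:212,225:255].reshape(-1,3); g=g[(g[:,2]>.07)&(g[:,2]<.1)]; print(g[:,:2].mean(0), g.min(0),g.max(0))
# lid top tilt; lid fine; other things heights
for u,v in [(158,220),(158,178),(195,264),(314,265),(225,125)]: print(u,v,C[v,u])
E
```

```text
[[ 0.5006  0.0523  0.079 ]
 [ 0.5079 -0.0042  0.079 ]
 [ 0.4635 -0.0139  0.088 ]
 [ 0.4531  0.0452  0.088 ]] [0.48127208 0.01980963 0.0835    ]
lid [0.62845598 0.04457231 0.0923428 ]
yaw from centers 0.1666821409495502 0.1492524352872379
((483.7768859863281, 20.34415626525879), (58.100616455078125, 63.830169677734375), 9.215662956237793)
[0.53281902 0.03887143] [0.52054293 0.00386381 0.07003398] [0.5446739  0.0743923  0.09782205]
158 220 [0.49043063 0.25672757 0.11135421]
158 178 [0.6186041  0.27859923 0.02689105]
195 264 [0.36343737 0.17119418 0.00138951]
314 265 [ 0.35857554 -0.177242    0.03385182]
225 125 [0.72116016 0.06035051 0.24133125]
```

Fits: the bin axis is at (0.6285, 0.0446) with yaw ≈0.166, the tread at (0.481, 0.020), and the tin at (0.4885, −0.2577). I'll go over the pedal with the fingers shut and the jaw axis along bin y.

Emit:
{"name": "arm_command", "arguments": {
  "moves": [
    [0, [12, -35, 0], [0, 0, 0.08]],
    [0, [12, -35, 0], [0, 0, 0.08]],
    [0, [12, -35, 0], [0, 0, 0.08]],
    [0, [12, -35, 0], [0, 0, 0.08]],
    [0, [12, -35, 0], [0, 0, 0.08]],
    [0, [12, -35, 0], [0, 0, 0.08]],
    [0, [12, -35, 0], [0, 0, 0.08]],
    [0, [12, -35, 0], [0, 0, 0.07]],
    [0, [12, -35, 0], [0, 0, 0]],
    [0, [12, -35, 0], [0, 0, 0]],
    [0, [12, -35, 0], [0, 0, 0]],
    [0, [12, -35, 0], [0, 0, 0]],
    [0, [12, -35, 0], [0, 0, 0]],
    [0, [12, -35, 0], [0, 0, 0]],
    [0, [12, -35, 0], [0, 0, 0]],
    [0, [12, -37, 0], [0, 0, 0]],
    [0, [0, 0, -30], [0, 0, 0]],
    [0, [0, 0, -30], [0, 0, 0]],
    [0, [0, 0, -30], [0, 0, 0]],
    [0, [0, 0, 0], [0, 0, 0]]
  ]
}}

```text
time: 2.1
eef_pos: [0.4786, 0.0196, 0.1383]
eef_rot: [[-0.986, -0.167, -0.008], [-0.167, 0.986, -0.001], [0.008, 0.001, -1.0]]
contact_force: [-1.2, 1.2, 0.2]
finger_gap: -0.0001
```

```bash
python3 - <<'E'
from h import *
s=robot.sense(); print(s['time'],s['eef_pos'],s['eef_rot'].round(3),s['contact_force'],s['finger_gap'],s['joint_positions'].round(2))
snap('scene','s1'); crop('s1','s1c',180,100,360,250,4)
E
```

```text
2.1 [0.47861193 0.01955702 0.13829079] [[-0.986 -0.167 -0.008]
 [-0.167  0.986 -0.001]
 [ 0.008  0.001 -1.   ]] [-1.24410014  1.23419402  0.2418556 ] -9.166647998218719e-05 [-0.05  0.54 -0.07  2.07  0.07  0.55  1.57]
```

View pics/s1c.png

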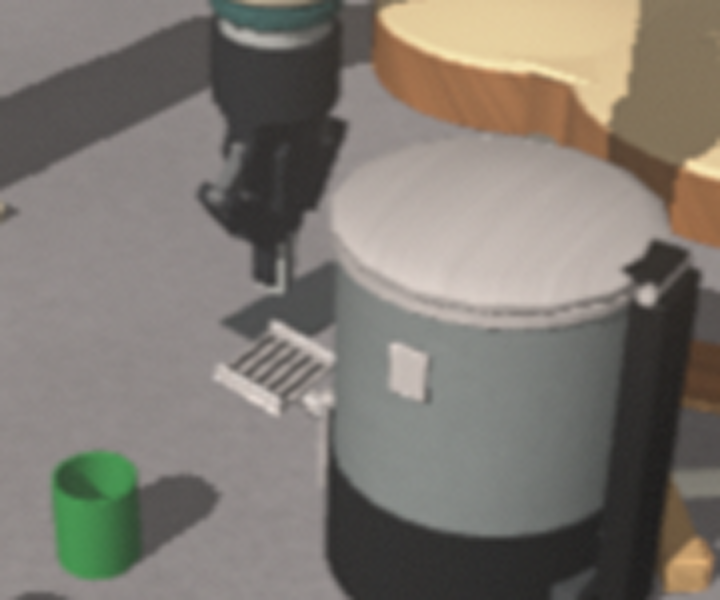

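The fingers are centred above the tread and clear of the lid. Now I descend to feel the contact.

Emit:
{"name": "arm_command", "arguments": {
  "moves": [
    [0, [0, 0, -15], [0, 0, 0]],
    [0, [0, 0, -15], [0, 0, 0]],
    [0, [0, 0, -14], [0, 0, 0]],
    [0, [0, 0, -3], [0, 0, 0]],
    [0, [0, 0, -3], [0, 0, 0]],
    [0, [0, 0, -3], [0, 0, 0]],
    [0, [0, 0, -3], [0, 0, 0]],
    [0, [0, 0, -3], [0, 0, 0]],
    [0, [0, 0, -3], [0, 0, 0]],
    [0, [0, 0, 0], [0, 0, 0]]
  ]
}}

```text
time: 3.15
eef_pos: [0.4814, 0.0199, 0.079]
eef_rot: [[-0.986, -0.167, -0.001], [-0.167, 0.986, -0.0], [0.001, 0.0, -1.0]]
contact_force: [0.4, 0.0, 0.3]
finger_gap: -0.0002
```

Emit:
{"name": "arm_command", "arguments": {
  "moves": [
    [0, [0, 0, -3], [0, 0, 0]],
    [0, [0, 0, -3], [0, 0, 0]],
    [0, [0, 0, -3], [0, 0, 0]],
    [0, [0, 0, 0], [0, 0, 0]]
  ]
}}

```text
time: 3.55
eef_pos: [0.4804, 0.0196, 0.0704]
eef_rot: [[-0.986, -0.167, -0.002], [-0.167, 0.986, -0.001], [0.002, -0.0, -1.0]]
contact_force: [-3.2, -0.8, 9.5]
finger_gap: 0.0002
```

Contact: 9.5 N, near z≈76 mm. I'll press on in small steps, following the arc slightly.

Emit:
{"name": "arm_command", "arguments": {
  "moves": [
    [0, [-0.6, 0, -3], [0, 0, 0]],
    [0, [-0.6, 0, -3], [0, 0, 0]],
    [0, [-0.5, 0, -3], [0, 0, 0]],
    [0, [-0.5, 0, -3], [0, 0, 0]],
    [0, [-0.4, 0, -3], [0, 0, 0]],
    [0, [-0.4, 0, -3], [0, 0, 0]],
    [0, [0, 0, 0], [0, 0, 0]]
  ]
}}

```text
time: 4.25
eef_pos: [0.4776, 0.0197, 0.0524]
eef_rot: [[-0.986, -0.167, -0.002], [-0.167, 0.986, -0.0], [0.002, -0.0, -1.0]]
contact_force: [-2.5, -0.5, 5.5]
finger_gap: -0.0001
```

Emit:
{"name": "arm_command", "arguments": {
  "moves": [
    [0, [-0.2, 0, -1.5], [0, 0, 0]],
    [0, [-0.2, 0, -1.5], [0, 0, 0]],
    [0, [0, 0, -1.5], [0, 0, 0]],
    [0, [0, 0, 0], [0, 0, 0]]
  ]
}}

```text
time: 4.65
eef_pos: [0.4772, 0.0197, 0.0479]
eef_rot: [[-0.986, -0.167, -0.002], [-0.167, 0.986, -0.0], [0.002, -0.0, -1.0]]
contact_force: [-2.0, -0.5, 5.9]
finger_gap: -0.0
```

Emit:
{"name": "arm_command", "arguments": {
  "moves": [
    [0, [0, 0, -1], [0, 0, 0]],
    [0, [0, 0, -1], [0, 0, 0]],
    [0, [0, 0, 0], [0, 0, 0]]
  ]
}}

```text
time: 4.95
eef_pos: [0.477, 0.0196, 0.0461]
eef_rot: [[-0.986, -0.167, -0.002], [-0.167, 0.986, -0.001], [0.002, -0.0, -1.0]]
contact_force: [-3.3, -1.1, 7.9]
finger_gap: -0.0001
```

Emit:
{"name": "arm_command", "arguments": {
  "moves": [
    [0, [0, 0, -1], [0, 0, 0]],
    [0, [0, 0, -1], [0, 0, 0]],
    [0, [0, 0, 0], [0, 0, 0]]
  ]
}}

```text
time: 5.25
eef_pos: [0.477, 0.0196, 0.0453]
eef_rot: [[-0.986, -0.167, -0.002], [-0.167, 0.986, -0.001], [0.002, -0.0, -1.0]]
contact_force: [-6.1, -0.6, 23.0]
finger_gap: 0.0002
```

Emit:
{"name": "arm_command", "arguments": {
  "moves": [
    [0, [0, 0, -1], [0, 0, 0]],
    [0, [0, 0, -0.5], [0, 0, 0]],
    [0, [0, 0, 0], [0, 0, 0]]
  ]
}}

```text
time: 5.55
eef_pos: [0.477, 0.0196, 0.0449]
eef_rot: [[-0.986, -0.167, -0.001], [-0.167, 0.986, -0.001], [0.001, -0.001, -1.0]]
contact_force: [-7.8, -1.1, 35.4]
finger_gap: -0.0
```

The stop is firm at z≈45.5 mm. I'll ease to moderate pressure and slide left along bin +y = (−0.165, 0.986).

Emit:
{"name": "arm_command", "arguments": {
  "moves": [
    [0, [0, 0, -0.0], [0, 0, 0]],
    [0, [0, 0, 1], [0, 0, 0]],
    [0, [0, 0, 0.7], [0, 0, 0]],
    [0, [0, 0, 0], [0, 0, 0]]
  ]
}}

```text
time: 5.95
eef_pos: [0.477, 0.0196, 0.0455]
eef_rot: [[-0.986, -0.167, -0.002], [-0.167, 0.986, -0.001], [0.002, -0.0, -1.0]]
contact_force: [-6.0, 0.2, 21.3]
finger_gap: -0.0001
```

Emit:
{"name": "arm_command", "arguments": {
  "moves": [
    [0, [0, 0, 0.4], [0, 0, 0]],
    [0, [-0.3, 2, 0], [0, 0, 0]],
    [0, [-0.3, 2, 0], [0, 0, 0]],
    [0, [-0.3, 2, 0], [0, 0, 0]],
    [0, [-0.4, 2, 0], [0, 0, 0]],
    [0, [0, 0, 0], [0, 0, 0]]
  ]
}}

```text
time: 6.55
eef_pos: [0.4762, 0.0258, 0.0456]
eef_rot: [[-0.986, -0.165, -0.001], [-0.165, 0.986, -0.003], [0.001, -0.002, -1.0]]
contact_force: [-3.6, -5.0, 18.2]
finger_gap: -0.0002
```

```bash
python3 - <<'E'
from h import *
snap('scene','s2'); crop('s2','s2c',180,60,360,230,4)
E
```

```text
(no output)
```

View pics/s2c.png

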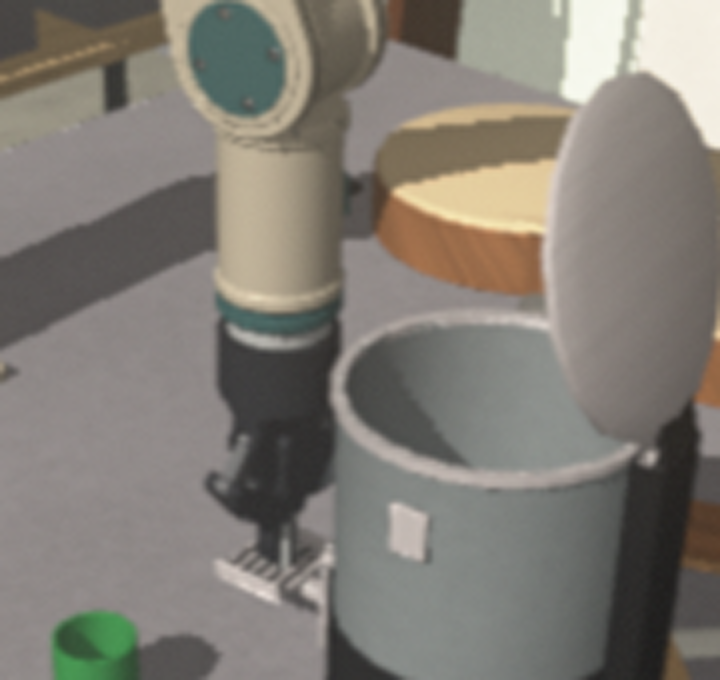

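The lid is up at about 1.2 rad and the tread is moving with the fingers. Continuing left.

Emit:
{"name": "arm_command", "arguments": {
  "moves": [
    [0, [-0.3, 2, 0], [0, 0, 0]],
    [0, [-0.3, 2, 0], [0, 0, 0]],
    [0, [-0.3, 2, 0], [0, 0, 0]],
    [0, [-0.4, 2, 0], [0, 0, 0]],
    [0, [0, 0, 0], [0, 0, 0]]
  ]
}}

```text
time: 7.1
eef_pos: [0.4757, 0.034, 0.0456]
eef_rot: [[-0.986, -0.165, 0.001], [-0.165, 0.986, -0.002], [-0.0, -0.002, -1.0]]
contact_force: [-2.4, -5.3, 16.3]
finger_gap: -0.0001
```

```bash
python3 - <<'E'
from h import *
snap('top','t3'); crop('t3','t3c',200,180,300,250,7)
E
```

```text
(no output)
```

View pics/t3c.png

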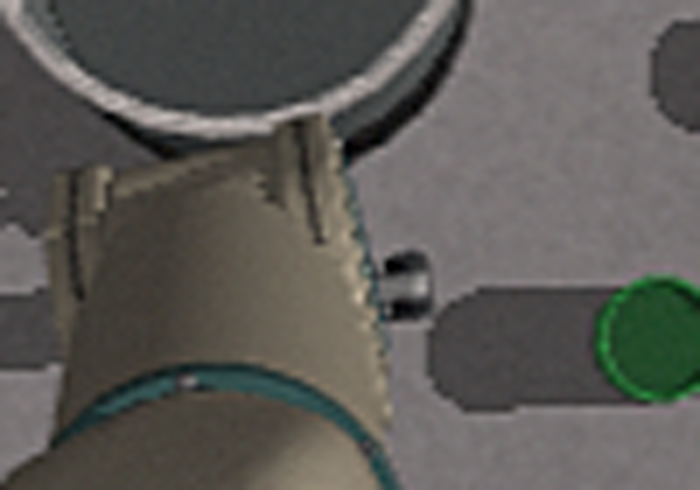

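The top view is blocked by the arm. I'll continue by feel and use the scene view.

Emit:
{"name": "arm_command", "arguments": {
  "moves": [
    [0, [-0.3, 2, 0], [0, 0, 0]],
    [0, [-0.3, 2, 0], [0, 0, 0]],
    [0, [0, 0, 0], [0, 0, 0]]
  ]
}}

```text
time: 7.45
eef_pos: [0.4755, 0.038, 0.0457]
eef_rot: [[-0.986, -0.165, 0.001], [-0.165, 0.986, -0.002], [-0.001, -0.002, -1.0]]
contact_force: [-1.9, -4.3, 16.4]
finger_gap: -0.0
```

```bash
python3 - <<'E'
from h import *
snap('scene','s4'); crop('s4','s4c',210,150,290,220,8)
crop('s2','s2d',210,150,290,220,8)
E
```

```text
(no output)
```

View pics/s4c.png

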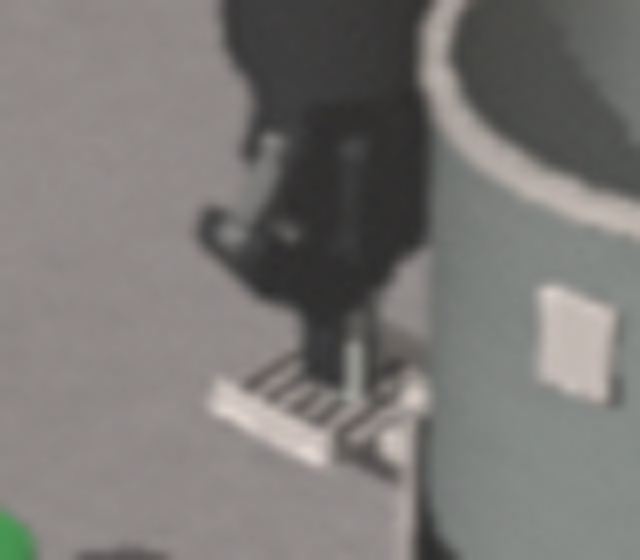

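View pics/s2d.png

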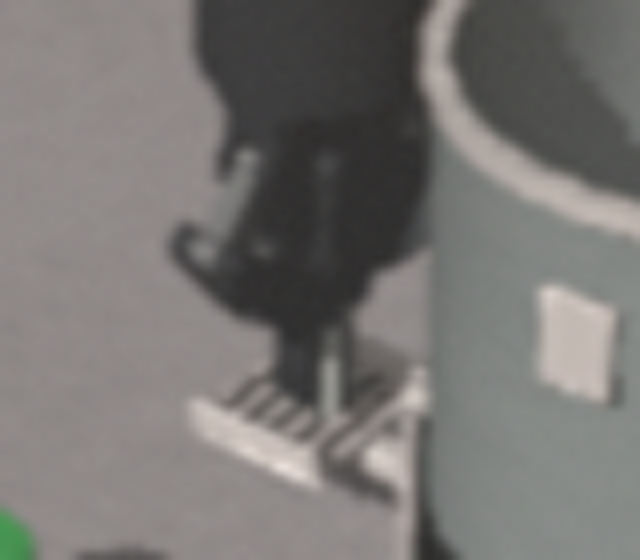

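The tread moves with the fingers. Continuing in 1 mm steps to the pocket's end.

Emit:
{"name": "arm_command", "arguments": {
  "moves": [
    [0, [-0.2, 1, 0], [0, 0, 0]],
    [0, [-0.2, 1, 0], [0, 0, 0]],
    [0, [-0.1, 1, 0], [0, 0, 0]],
    [0, [0, 0, 0], [0, 0, 0]]
  ]
}}

```text
time: 7.9
eef_pos: [0.4754, 0.0408, 0.0457]
eef_rot: [[-0.986, -0.165, 0.002], [-0.165, 0.986, -0.002], [-0.002, -0.002, -1.0]]
contact_force: [-0.0, -4.9, 14.9]
finger_gap: 0.0003
```

Emit:
{"name": "arm_command", "arguments": {
  "moves": [
    [0, [-0.2, 1, 0], [0, 0, 0]],
    [0, [-0.2, 1, 0], [0, 0, 0]],
    [0, [0, 0, 0], [0, 0, 0]]
  ]
}}

```text
time: 8.2
eef_pos: [0.4754, 0.0429, 0.0457]
eef_rot: [[-0.986, -0.165, 0.003], [-0.165, 0.986, -0.002], [-0.002, -0.002, -1.0]]
contact_force: [-0.1, -5.1, 14.6]
finger_gap: 0.0002
```

Emit:
{"name": "arm_command", "arguments": {
  "moves": [
    [0, [-0.2, 1, 0], [0, 0, 0]],
    [0, [-0.2, 1, 0], [0, 0, 0]],
    [0, [0, 0, 0], [0, 0, 0]]
  ]
}}

```text
time: 8.5
eef_pos: [0.4753, 0.045, 0.0457]
eef_rot: [[-0.986, -0.165, 0.003], [-0.165, 0.986, -0.002], [-0.003, -0.002, -1.0]]
contact_force: [-0.2, -4.9, 14.3]
finger_gap: -0.0001
```

```bash
python3 - <<'E'
from h import *
snap('scene','s5'); crop('s5','s5c',210,150,290,220,8)
E
```

```text
(no output)
```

View pics/s5c.png

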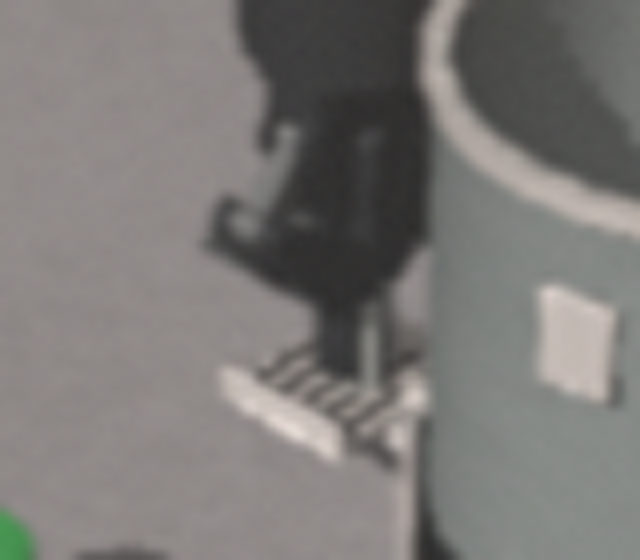

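Emit:
{"name": "arm_command", "arguments": {
  "moves": [
    [0, [-0.2, 1, 0], [0, 0, 0]],
    [0, [-0.2, 1, 0], [0, 0, 0]],
    [0, [0, 0, 0], [0, 0, 0]]
  ]
}}

```text
time: 8.85
eef_pos: [0.4752, 0.0471, 0.0457]
eef_rot: [[-0.986, -0.165, 0.004], [-0.165, 0.986, -0.002], [-0.003, -0.002, -1.0]]
contact_force: [-0.8, -5.3, 13.0]
finger_gap: -0.0003
```

```bash
python3 - <<'E'
from h import *
snap('scene','s6'); crop('s6','s6c',210,150,290,220,8)
a=cv2.imread('pics/s5.png',0); b=cv2.imread('pics/s6.png',0); 
# tread front edge: lower part patch shift s2,s4,s5,s6
ref=b
for n in ['s2','s4','s5','s6']:
    t=cv2.imread(f'pics/{n}.png',0)
    for nm,(x0,y0,x1,y1) in dict(edge=(234,193,256,210),hand=(236,170,258,190)).items():
        T=cv2.imread('pics/s5.png',0)[y0:y1,x0:x1]; big=lambda i:cv2.resize(i,None,fx=8,fy=8,interpolation=cv2.INTER_CUBIC)
        r=cv2.matchTemplate(big(t[140:225,215:285]),big(T),cv2.TM_CCOEFF_NORMED); _,mv,_,l=cv2.minMaxLoc(r); print(n,nm,mv,l[0]/8+215-x0,l[1]/8+140-y0)
E
```

```text
s2 edge 0.9306106567382812 -4.125 3.125
s2 hand 0.9872151017189026 -4.875 3.125
s4 edge 0.966386616230011 -1.625 1.125
s4 hand 0.9843971729278564 -1.625 1.0
s5 edge 0.9996863603591919 0.0 0.0
s5 hand 0.9998221397399902 0.0 0.0
s6 edge 0.9792811274528503 0.375 -0.375
s6 hand 0.9969132542610168 0.5 0.0
```

Emit:
{"name": "arm_command", "arguments": {
  "moves": [
    [0, [-0.2, 1, 0], [0, 0, 0]],
    [0, [-0.2, 1, 0], [0, 0, 0]],
    [0, [0, 0, 0], [0, 0, 0]]
  ]
}}

```text
time: 9.2
eef_pos: [0.4751, 0.0486, 0.0457]
eef_rot: [[-0.986, -0.165, 0.004], [-0.165, 0.986, -0.002], [-0.004, -0.003, -1.0]]
contact_force: [0.5, -6.9, 12.7]
finger_gap: 0.0001
```

```bash
cat > tr.py <<'E'
from h import *
import sys
snap('scene',sys.argv[1])
t=cv2.imread(f'pics/{sys.argv[1]}.png',0)
big=lambda i:cv2.resize(i,None,fx=8,fy=8,interpolation=cv2.INTER_CUBIC)
for nm,(x0,y0,x1,y1) in dict(edge=(234,193,256,210),hand=(236,170,258,190)).items():
        T=cv2.imread('pics/s5.png',0)[y0:y1,x0:x1]
        r=cv2.matchTemplate(big(t[140:225,215:285]),big(T),cv2.TM_CCOEFF_NORMED); _,mv,_,l=cv2.minMaxLoc(r); print(nm,mv,l[0]/8+215-x0,l[1]/8+140-y0)
crop(sys.argv[1],sys.argv[1]+'c',210,150,290,220,8)
E
python3 tr.py s7
```

```text
edge 0.9790437817573547 0.75 -0.375
hand 0.9928977489471436 0.875 0.0
```

View pics/s7c.png

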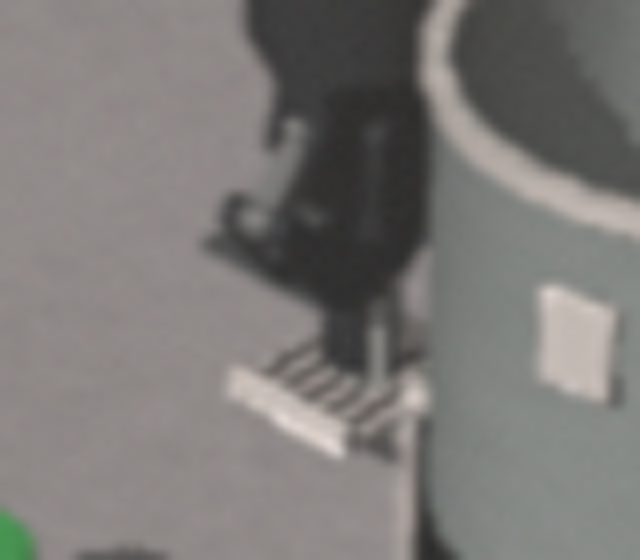

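Side force is rising and motion is stalling, so this is the end of the pocket. Now I let up slowly to hook it.

Emit:
{"name": "arm_command", "arguments": {
  "moves": [
    [0, [0, 0, 0.5], [0, 0, 0]],
    [0, [0, 0, 0.5], [0, 0, 0]],
    [0, [0, 0, 0.5], [0, 0, 0]],
    [0, [0, 0, 0.7], [0, 0, 0]],
    [0, [0, 0, 0.7], [0, 0, 0]],
    [0, [0, 0, 0.7], [0, 0, 0]],
    [0, [0, 0, 0.7], [0, 0, 0]],
    [0, [0, 0, 0], [0, 0, 0]]
  ]
}}

```text
time: 10.05
eef_pos: [0.4742, 0.0509, 0.0491]
eef_rot: [[-0.986, -0.167, 0.002], [-0.167, 0.986, 0.0], [-0.002, -0.0, -1.0]]
contact_force: [1.9, -3.1, 6.5]
finger_gap: -0.0001
```

```bash
python3 tr.py s8
```

```text
edge 0.9630482196807861 0.75 -1.5
hand 0.949853241443634 1.0 -0.75
```

Emit:
{"name": "arm_command", "arguments": {
  "moves": [
    [0, [0, 0, 0.7], [0, 0, 0]],
    [0, [0, 0, 0.7], [0, 0, 0]],
    [0, [0, 0, 0.7], [0, 0, 0]],
    [0, [0, 0, 0], [0, 0, 0]]
  ]
}}

```text
time: 10.5
eef_pos: [0.474, 0.0512, 0.0511]
eef_rot: [[-0.986, -0.167, 0.002], [-0.167, 0.986, 0.0], [-0.002, 0.0, -1.0]]
contact_force: [2.9, -2.6, 5.1]
finger_gap: 0.0
```

Emit:
{"name": "arm_command", "arguments": {
  "moves": [
    [0, [0, 0, 0.7], [0, 0, 0]],
    [0, [0, 0, 0.7], [0, 0, 0]],
    [0, [0, 0, 0], [0, 0, 0]]
  ]
}}

```text
time: 10.8
eef_pos: [0.4715, 0.0513, 0.0518]
eef_rot: [[-0.986, -0.168, -0.003], [-0.168, 0.986, 0.0], [0.003, 0.001, -1.0]]
contact_force: [0.1, -0.8, 0.8]
finger_gap: -0.0002
```

```bash
python3 tr.py s9
```

```text
edge 0.9463846683502197 0.5 -2.25
hand 0.9127231240272522 0.0 -1.0
```

View pics/s9c.png

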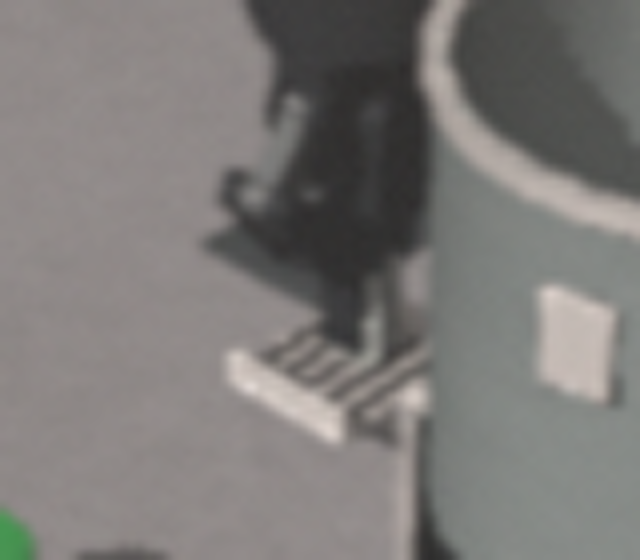

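The load has gone off the finger after a 5 to 6 mm rise, so it should be hooked. I'll withdraw slowly at first and check.

Emit:
{"name": "arm_command", "arguments": {
  "moves": [
    [0, [0, 0, 1], [0, 0, 0]],
    [0, [0, 0, 1], [0, 0, 0]],
    [0, [0, 0, 1], [0, 0, 0]],
    [0, [0, 0, 2], [0, 0, 0]],
    [0, [0, 0, 3], [0, 0, 0]]
  ]
}}

```text
time: 11.35
eef_pos: [0.4728, 0.0509, 0.0604]
eef_rot: [[-0.986, -0.167, -0.0], [-0.167, 0.986, -0.0], [0.0, 0.0, -1.0]]
contact_force: [-0.4, 0.6, 0.4]
finger_gap: -0.0001
```

```bash
python3 tr.py s10; python3 -c "
from h import *
crop('s10','s10d',180,40,380,220,4)"
```

```text
edge 0.8913889527320862 0.5 -2.125
hand 0.8469789624214172 -1.875 -1.25
```

View pics/s10d.png

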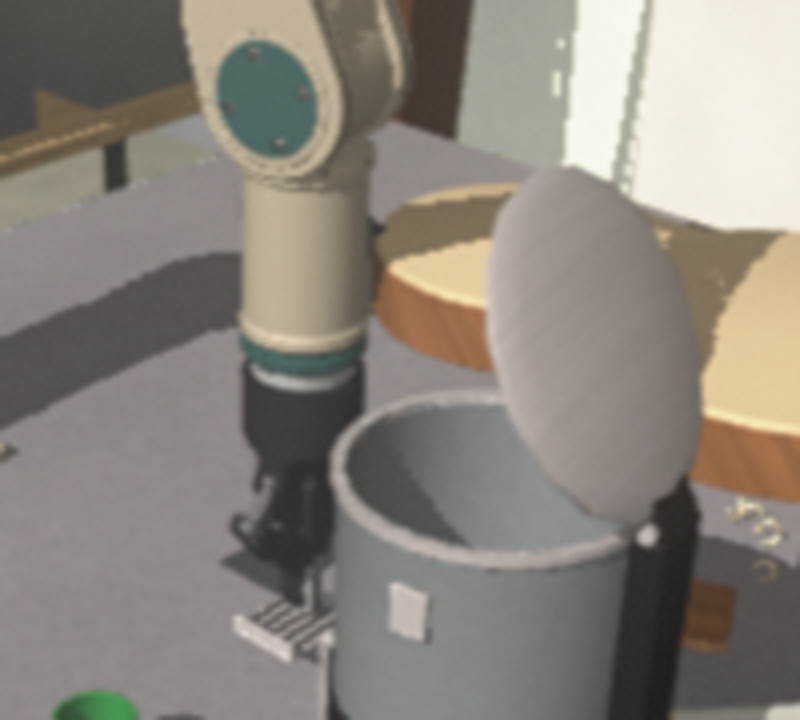

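It's hooked: the pedal stays down and the lid stays up at about 1.0 rad. Now over to the tin.

Emit:
{"name": "arm_command", "arguments": {
  "moves": [
    [0, [0, 0, 35], [0, 0, 0]],
    [0, [0, 0, 35], [0, 0, 0]],
    [0, [0, -10, 35], [0, 0, 0]],
    [1, [0, -30, 25], [0, 0, 0]],
    [1, [2, -34, 0], [0, 0, 0]],
    [1, [2, -34, 0], [0, 0, 0]],
    [1, [2, -34, 0], [0, 0, 0]],
    [1, [2, -34, 0], [0, 0, 0]],
    [1, [2, -34, 0], [0, 0, 0]],
    [1, [2, -34, 0], [0, 0, 0]],
    [1, [2, -34, 0], [0, 0, 0]],
    [1, [2, -31, -15], [0, 0, 0]],
    [1, [0, 0, -25], [0, 0, 0]],
    [1, [0, 0, -25], [0, 0, 0]],
    [1, [0, 0, 0], [0, 0, 0]],
    [1, [0, 0, 0], [0, 0, 0]]
  ]
}}

```text
time: 13.0
eef_pos: [0.4888, -0.2579, 0.1254]
eef_rot: [[-0.986, -0.168, -0.001], [-0.168, 0.986, 0.0], [0.001, 0.0, -1.0]]
contact_force: [-0.0, 0.2, 0.7]
finger_gap: 0.0853
```

```bash
python3 - <<'E'
from h import *
snap('scene','s11');crop('s11','s11c',90,150,290,320,4)
s=robot.sense(); print(s['eef_pos'],s['finger_gap'],(np.array([.4885,-.2577])-s['eef_pos'][:2])*1000)
E
```

```text
[ 0.48949904 -0.2580496   0.12614849] 0.08535435770326495 [-0.99904451  0.3496035 ]
```

View pics/s11c.png

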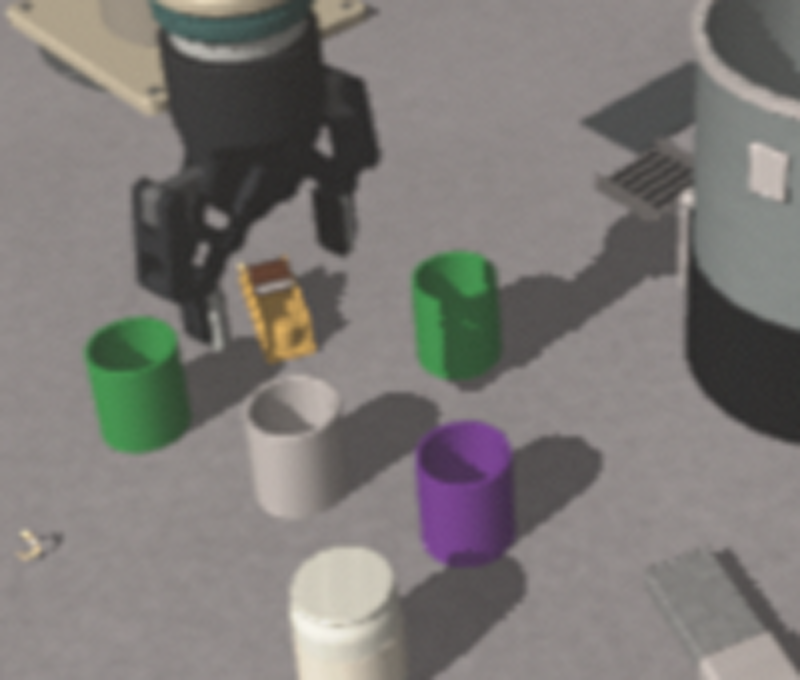

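The open jaw is straight above the grey tin, well clear of the neighbours, and the pedal is still hooked. Descend and grip.

Emit:
{"name": "arm_command", "arguments": {
  "moves": [
    [1, [0, 0, -20], [0, 0, 0]],
    [1, [0, 0, -20], [0, 0, 0]],
    [1, [0, 0, -20], [0, 0, 0]],
    [1, [0, 0, -20], [0, 0, 0]],
    [1, [0, 0, -20], [0, 0, 0]],
    [1, [0, 0, 0], [0, 0, 0]],
    [0, [0, 0, 0], [0, 0, 0]],
    [0, [0, 0, 0], [0, 0, 0]],
    [0, [0, 0, 0], [0, 0, 0]],
    [0, [0, 0, 0], [0, 0, 0]],
    [0, [0, 0, 0], [0, 0, 0]],
    [0, [0, 0, 0], [0, 0, 0]],
    [0, [0, 0, 0], [0, 0, 0]]
  ]
}}

```text
time: 14.35
eef_pos: [0.4901, -0.2586, 0.0272]
eef_rot: [[-0.986, -0.168, 0.003], [-0.168, 0.986, -0.001], [-0.003, -0.002, -1.0]]
contact_force: [-0.4, 0.9, 7.3]
finger_gap: 0.0505
```

Emit:
{"name": "arm_command", "arguments": {
  "moves": [
    [0, [0, 0, 10], [0, 0, 0]],
    [0, [0, 0, 30], [0, 0, 0]],
    [0, [0, 0, 35], [0, 0, 0]],
    [0, [0, 0, 35], [0, 0, 0]],
    [0, [0, 0, 35], [0, 0, 0]],
    [0, [0, 0, 35], [0, 0, 0]],
    [0, [0, 0, 35], [0, 0, 0]],
    [0, [0, 0, 35], [0, 0, 0]],
    [0, [0, 0, 35], [0, 0, 0]],
    [0, [0, 30, 0], [0, 0, 0]],
    [0, [0, 35, 0], [0.01, -0.07, 0]],
    [0, [0, 35, 0], [0.01, -0.07, 0]],
    [0, [0, 35, 0], [0.01, -0.07, 0]],
    [0, [0, 35, 0], [0.02, -0.09, 0]],
    [0, [0, 35, 0], [0, 0, 0]],
    [0, [0, 35, 0], [0, 0, 0]],
    [0, [0, 30, 0], [0, 0, 0]],
    [0, [0, 0, 0], [0, 0, 0]],
    [0, [0, 0, 0], [0, 0, 0]]
  ]
}}

```text
time: 16.25
eef_pos: [0.4885, 0.0123, 0.311]
eef_rot: [[-0.94, -0.168, 0.296], [-0.161, 0.986, 0.049], [-0.3, -0.002, -0.954]]
contact_force: [-0.9, -0.0, -0.6]
finger_gap: 0.0507
```

```bash
python3 - <<'E'
from h import *
snap('scene','s12')
_,d=snap('top','t12')
s=robot.sense(); print(s['eef_pos'],s['eef_rot'].round(3),s['finger_gap'],(np.array([.589,.038])-s['eef_pos'][:2])*1000,s['joint_positions'].round(2))
E
```

```text
[0.4887294  0.01072159 0.31059969] [[-0.941 -0.165  0.296]
 [-0.158  0.986  0.048]
 [-0.3   -0.001 -0.954]] 0.050648563188231674 [100.27060265  27.2784106 ] [ 0.12  0.17 -0.21  2.1   0.02  0.58  1.65]
```

View pics/s12.png

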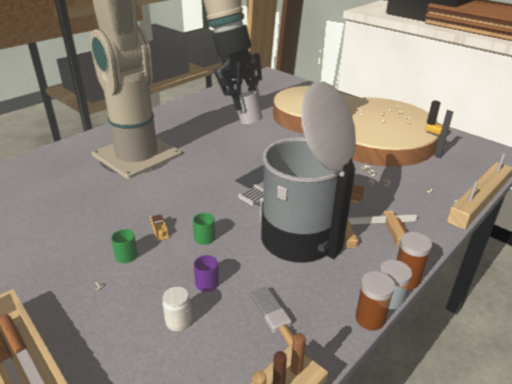

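View pics/t12.png

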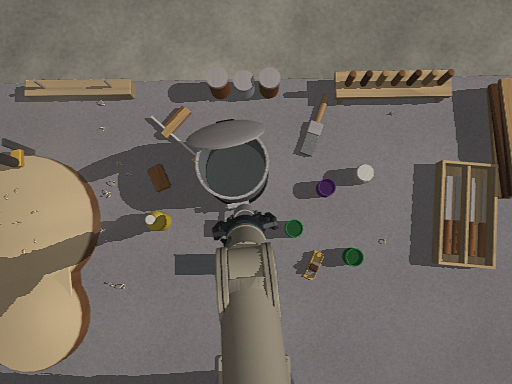

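The tin is held and clear of everything, with the lid standing over the back of the mouth. I'll measure the lid and the rim for the entry path.

```bash
python3 - <<'E'
from h import *
d=np.load('pics/t12.npz')['d']; C=cloud('top',d); C[d==0]=np.nan
b=np.array([.6285,.0446]); ex=np.array([.9862,.1652]); ey=np.array([-.1652,.9862])
q=C[100:215,180:280].reshape(-1,3); q=q[q[:,2]>.2]; X=(q[:,:2]-b)@ex; Y=(q[:,:2]-b)@ey
for lo in np.arange(.2,.46,.02):
    m=(q[:,2]>lo)&(q[:,2]<lo+.02)&(X>-.1); 
    if m.sum()>3: print(round(lo,2),m.sum(),X[m].min().round(3),np.median(X[m]).round(3),X[m].max().round(3),Y[m].min().round(3),Y[m].max().round(3))
E
```

```text
0.2 55 -0.036 0.025 0.052 -0.094 0.086
0.22 475 -0.093 -0.039 0.109 -0.093 0.092
0.24 11 0.1 0.104 0.106 -0.02 0.018
0.26 52 0.088 0.093 0.099 -0.049 0.052
0.28 111 0.068 0.083 0.09 -0.087 0.081
0.3 158 0.058 0.072 0.08 -0.093 0.09
0.32 233 0.038 0.06 0.069 -0.094 0.091
0.34 284 0.027 0.047 0.057 -0.09 0.088
0.36 347 0.014 0.033 0.046 -0.081 0.079
0.38 460 0.003 0.017 0.031 -0.064 0.065
0.4 21 0.003 0.007 0.01 -0.021 0.01
```

Emit:
{"name": "arm_command", "arguments": {
  "moves": [
    [0, [25, 7, 0], [0, 0, 0]],
    [0, [25, 7, 0], [0, 0, 0]],
    [0, [25, 7, 0], [0, 0, 0]],
    [0, [25, 6, 0], [0, 0, 0]],
    [0, [0, 0, -20], [0, 0, 0]],
    [0, [0, 0, -20], [0, 0, 0]],
    [0, [0, 0, -20], [0, 0, 0]],
    [0, [0, 0, -20], [0, 0, 0]],
    [0, [0, 0, -20], [0, 0, 0]],
    [0, [0, 0, -15], [0, 0, 0]],
    [0, [0, 0, 0], [0, 0, 0]],
    [0, [0, 0, 0], [0, 0, 0]]
  ]
}}

```text
time: 17.55
eef_pos: [0.5892, 0.0376, 0.1954]
eef_rot: [[-0.941, -0.165, 0.295], [-0.157, 0.986, 0.048], [-0.299, -0.001, -0.954]]
contact_force: [0.7, -0.1, -0.3]
finger_gap: 0.0507
```

```bash
python3 - <<'E'
from h import *
snap('scene','s13');crop('s13','s13c',200,40,380,220,4)
E
```

```text
(no output)
```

View pics/s13c.png

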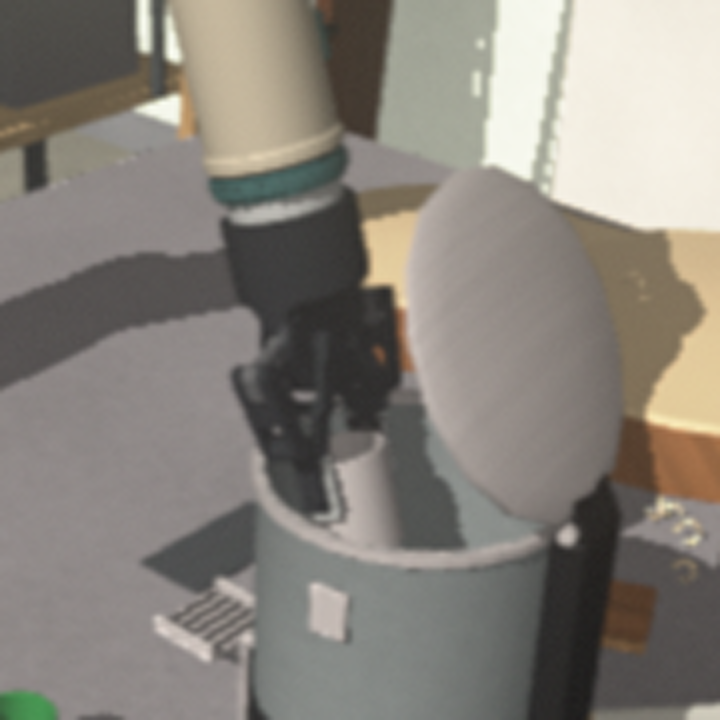

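The tin is in the mouth, clear of the lid and rim. Release it and back out.

Emit:
{"name": "arm_command", "arguments": {
  "moves": [
    [0.85, [0, 0, 0], [0, 0, 0]],
    [0.85, [0, 0, 0], [0, 0, 0]],
    [0.85, [0, 0, 0], [0, 0, 0]],
    [0.85, [0, 0, 0], [0, 0, 0]],
    [0.85, [0, 0, 0], [0, 0, 0]],
    [0.85, [-2, 0, 15], [0, 0, 0]],
    [0.85, [-3, 0, 25], [0, 0, 0]],
    [0.85, [-3, 0, 30], [0, 0, 0]],
    [0.85, [-5, 0, 35], [0, 0, 0]],
    [0.5, [-10, 0, 25], [0, 0, 0]],
    [0, [-30, 0, 0], [0, 0, 0]],
    [0, [-30, 0, 0], [0, 0, 0]],
    [0, [-30, 0, 0], [-0.01, 0.07, 0]],
    [0, [0, 0, 0], [-0.01, 0.07, 0]],
    [0, [0, 0, 0], [-0.01, 0.07, 0]],
    [0, [0, 0, 0], [-0.02, 0.09, 0]],
    [0, [0, 0, 0], [0, 0, 0]]
  ]
}}

```text
time: 19.3
eef_pos: [0.478, 0.0397, 0.325]
eef_rot: [[-0.986, -0.167, 0.001], [-0.167, 0.986, 0.001], [-0.001, 0.0, -1.0]]
contact_force: [-0.0, -0.4, -0.2]
finger_gap: -0.0002
```

```bash
python3 - <<'E'
from h import *
snap('scene','s14');snap('top','t14'); crop('t14','t14c',180,100,290,250,4); crop('s14','s14c',200,60,380,240,4)
s=robot.sense(); print(s['eef_pos'],s['eef_rot'].round(3),s['finger_gap'],s['contact_force'])
d=np.load('pics/t14.npz')['d']; C=cloud('top',d); C[d==0]=np.nan
p=C[208:245,220:265].reshape(-1,3); 
E
```

```text
[0.47570738 0.03910678 0.32468579] [[-0.986 -0.166  0.   ]
 [-0.166  0.986  0.   ]
 [-0.     0.    -1.   ]] 3.3204233281070936e-05 [-1.19155357 -0.06189935  0.18067028]
```

View pics/t14c.png

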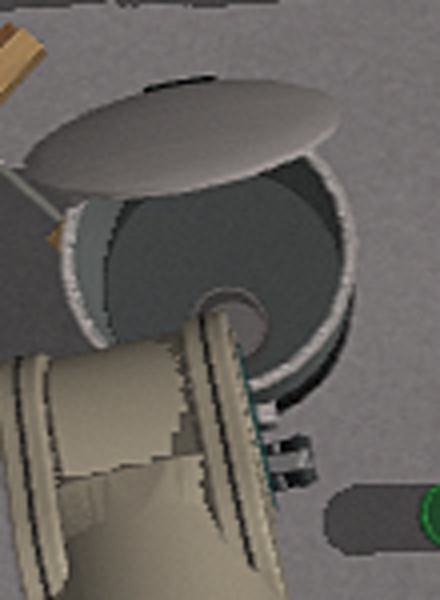

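View pics/s14c.png

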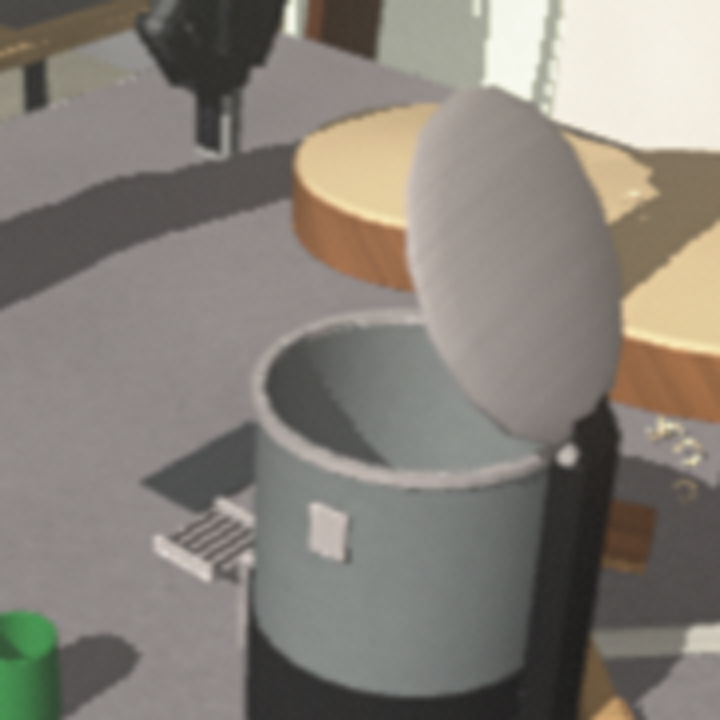

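The tin stands inside on the bin's floor at (232,320) in the top crop, and the pedal is still hooked. I'll locate the tread for pressing.

```bash
python3 - <<'E'
from h import *
d=np.load('pics/s14.npz')['d']; C=cloud('scene',d); C[d==0]=np.nan
p=C[180:212,232:270].reshape(-1,3); p=p[(p[:,2]>.035)&(p[:,2]<.08)&(p[:,0]<.52)]
print(len(p),p.mean(0),p.min(0),p.max(0),np.percentile(p[:,2],[5,25,50,75,95]))
r=cv2.minAreaRect((p[:,:2]*1000).astype(np.float32));print(r,cv2.boxPoints(r))
crop('s14','s14d',230,180,270,215,16)
for c in [(.472,.046,.05)]: print(proj('scene',c))
E
```

```text
314 [0.47533651 0.04246769 0.05193435] [0.44861546 0.01210971 0.03667259] [0.50238111 0.08121724 0.06070663] [0.0472715  0.05015472 0.05178796 0.05357172 0.05775321]
((475.6509704589844, 46.60612869262695), (53.33359146118164, 69.29400634765625), 0.7279994487762451) [[448.5461    80.911514]
 [449.42654   11.623103]
 [502.75583   12.300743]
 [501.8754    81.58916 ]]
(np.float64(252.70460956094803), np.float64(194.45185860675974))
```

View pics/s14d.png

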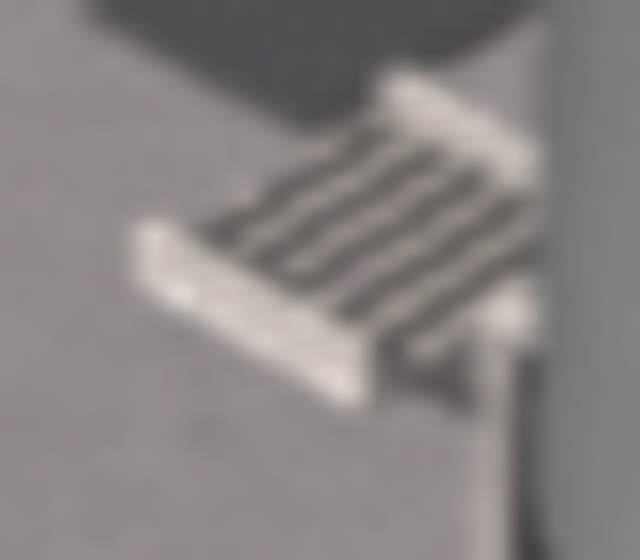

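Emit:
{"name": "arm_command", "arguments": {
  "moves": [
    [0, [-1, 4, -35], [0, 0, 0]],
    [0, [-1, 3, -35], [0, 0, 0]],
    [0, [0, 0, -35], [0, 0, 0]],
    [0, [0, 0, -35], [0, 0, 0]],
    [0, [0, 0, -35], [0, 0, 0]],
    [0, [0, 0, -35], [0, 0, 0]],
    [0, [0, 0, -30], [0, 0, 0]],
    [0, [0, 0, -15], [0, 0, 0]],
    [0, [0, 0, -6], [0, 0, 0]],
    [0, [0, 0, -3], [0, 0, 0]],
    [0, [0, 0, 0], [0, 0, 0]]
  ]
}}

```text
time: 20.5
eef_pos: [0.474, 0.0459, 0.0619]
eef_rot: [[-0.986, -0.166, 0.001], [-0.166, 0.986, 0.0], [-0.001, -0.0, -1.0]]
contact_force: [0.1, 0.0, 0.7]
finger_gap: 0.0001
```

Emit:
{"name": "arm_command", "arguments": {
  "moves": [
    [0, [0, 0, -3], [0, 0, 0]],
    [0, [0, 0, -3], [0, 0, 0]],
    [0, [0, 0, -2], [0, 0, 0]],
    [0, [0, 0, -2], [0, 0, 0]],
    [0, [0, 0, -2], [0, 0, 0]],
    [0, [0, 0, -1], [0, 0, 0]],
    [0, [0, 0, 0], [0, 0, 0]]
  ]
}}

```text
time: 21.2
eef_pos: [0.4738, 0.0452, 0.0485]
eef_rot: [[-0.986, -0.165, -0.0], [-0.165, 0.986, -0.001], [0.0, -0.001, -1.0]]
contact_force: [0.3, -2.3, 6.2]
finger_gap: -0.0002
```

Emit:
{"name": "arm_command", "arguments": {
  "moves": [
    [0, [0, 0, -1], [0, 0, 0]],
    [0, [0, 0, -1], [0, 0, 0]],
    [0, [0, 0, -1], [0, 0, 0]],
    [0, [0, 0, 0], [0, 0, 0]]
  ]
}}

```text
time: 21.6
eef_pos: [0.4736, 0.0451, 0.0458]
eef_rot: [[-0.986, -0.165, -0.0], [-0.165, 0.986, -0.001], [0.001, -0.001, -1.0]]
contact_force: [-1.5, -1.9, 11.3]
finger_gap: 0.0001
```

Emit:
{"name": "arm_command", "arguments": {
  "moves": [
    [0, [0, 0, -0.5], [0, 0, 0]],
    [0, [0, 0, 0], [0, 0, 0]]
  ]
}}

```text
time: 21.8
eef_pos: [0.4736, 0.0452, 0.0457]
eef_rot: [[-0.986, -0.165, -0.0], [-0.165, 0.986, -0.001], [0.0, -0.001, -1.0]]
contact_force: [-2.2, -2.0, 15.4]
finger_gap: 0.0002
```

Now on the stop at 15 N. Slide right along (0.165, −0.986).

Emit:
{"name": "arm_command", "arguments": {
  "moves": [
    [0, [0.3, -2, 0], [0, 0, 0]],
    [0, [0.3, -2, 0], [0, 0, 0]],
    [0, [0.3, -2, 0], [0, 0, 0]],
    [0, [0.4, -2, 0], [0, 0, 0]],
    [0, [0, 0, 0], [0, 0, 0]]
  ]
}}

```text
time: 22.3
eef_pos: [0.4742, 0.0385, 0.0457]
eef_rot: [[-0.986, -0.167, -0.001], [-0.167, 0.986, 0.0], [0.001, 0.0, -1.0]]
contact_force: [-4.7, 1.5, 16.4]
finger_gap: 0.0
```

```bash
python3 tr.py s15
```

```text
edge 0.954007089138031 -1.375 0.75
hand 0.986345112323761 -1.875 0.75
```

View pics/s15c.png

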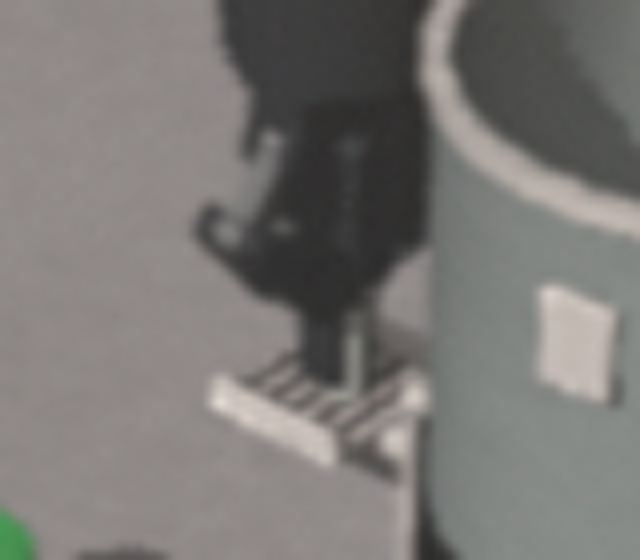

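The tread comes along. Continue to the channel's side.

Emit:
{"name": "arm_command", "arguments": {
  "moves": [
    [0, [0.3, -2, 0], [0, 0, 0]],
    [0, [0.3, -2, 0], [0, 0, 0]],
    [0, [0.3, -2, 0], [0, 0, 0]],
    [0, [0.4, -2, 0], [0, 0, 0]],
    [0, [0.3, -2, 0], [0, 0, 0]],
    [0, [0.3, -2, 0], [0, 0, 0]],
    [0, [0, 0, 0], [0, 0, 0]]
  ]
}}

```text
time: 23.05
eef_pos: [0.4761, 0.0268, 0.0457]
eef_rot: [[-0.986, -0.167, -0.001], [-0.167, 0.986, 0.0], [0.001, 0.001, -1.0]]
contact_force: [-4.4, 1.8, 15.7]
finger_gap: 0.0
```

```bash
python3 tr.py s16
```

```text
edge 0.9140374064445496 -3.75 2.875
hand 0.9859477877616882 -4.625 2.875
```

Emit:
{"name": "arm_command", "arguments": {
  "moves": [
    [0, [0.2, -1, 0], [0, 0, 0]],
    [0, [0.2, -1, 0], [0, 0, 0]],
    [0, [0.1, -1, 0], [0, 0, 0]],
    [0, [0.2, -1, 0], [0, 0, 0]],
    [0, [0, 0, 0], [0, 0, 0]]
  ]
}}

```text
time: 23.6
eef_pos: [0.4769, 0.0232, 0.0457]
eef_rot: [[-0.986, -0.167, -0.001], [-0.167, 0.986, 0.001], [0.001, 0.001, -1.0]]
contact_force: [-4.1, 2.9, 15.9]
finger_gap: -0.0001
```

Emit:
{"name": "arm_command", "arguments": {
  "moves": [
    [0, [0.2, -1, 0], [0, 0, 0]],
    [0, [0.2, -1, 0], [0, 0, 0]],
    [0, [0, 0, 0], [0, 0, 0]]
  ]
}}

```text
time: 23.9
eef_pos: [0.4773, 0.0212, 0.0457]
eef_rot: [[-0.986, -0.167, -0.001], [-0.167, 0.986, 0.001], [0.001, 0.001, -1.0]]
contact_force: [-5.0, 3.2, 16.2]
finger_gap: 0.0002
```

```bash
python3 tr.py s17
```

```text
edge 0.8948341608047485 -4.875 3.875
hand 0.9879552125930786 -6.0 4.125
```

View pics/s17c.png

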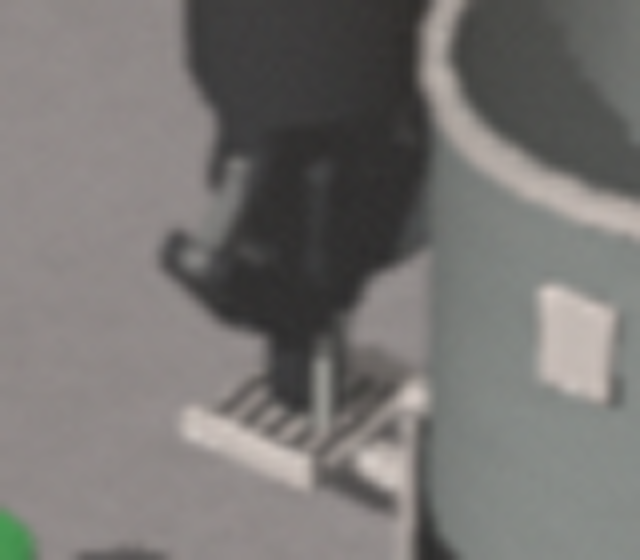

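Emit:
{"name": "arm_command", "arguments": {
  "moves": [
    [0, [0.2, -1, 0], [0, 0, 0]],
    [0, [0.2, -1, 0], [0, 0, 0]],
    [0, [0, 0, 0], [0, 0, 0]]
  ]
}}

```text
time: 24.25
eef_pos: [0.4777, 0.0192, 0.0457]
eef_rot: [[-0.986, -0.167, -0.001], [-0.167, 0.986, 0.001], [0.001, 0.001, -1.0]]
contact_force: [-3.6, 3.7, 15.8]
finger_gap: 0.0
```

```bash
python3 tr.py s18
```

```text
edge 0.9100228548049927 -4.875 4.25
hand 0.9879794716835022 -6.5 4.375
```

Emit:
{"name": "arm_command", "arguments": {
  "moves": [
    [0, [0.2, -1, 0], [0, 0, 0]],
    [0, [0.2, -1, 0], [0, 0, 0]],
    [0, [0, 0, 0], [0, 0, 0]]
  ]
}}

```text
time: 24.6
eef_pos: [0.4782, 0.0172, 0.0457]
eef_rot: [[-0.986, -0.167, -0.001], [-0.167, 0.986, 0.001], [0.001, 0.001, -1.0]]
contact_force: [-5.0, 3.2, 15.6]
finger_gap: 0.0003
```

```bash
python3 tr.py s19
```

```text
edge 0.8833107352256775 -5.75 4.5
hand 0.9855257272720337 -6.875 4.875
```

The tread looks to be back at the channel, at its expected image position. Ease up slowly, following the arc.

Emit:
{"name": "arm_command", "arguments": {
  "moves": [
    [0, [0.2, -1, 0], [0, 0, 0]],
    [0, [0, 0, 0.5], [0, 0, 0]],
    [0, [0, 0, 0.7], [0, 0, 0]],
    [0, [0, 0, 0.7], [0, 0, 0]],
    [0, [0, 0, 0.7], [0, 0, 0]],
    [0, [0, 0, 0.7], [0, 0, 0]],
    [0, [0, 0, 0], [0, 0, 0]]
  ]
}}

```text
time: 25.35
eef_pos: [0.4793, 0.0153, 0.0482]
eef_rot: [[-0.986, -0.166, 0.0], [-0.166, 0.986, 0.0], [-0.0, 0.0, -1.0]]
contact_force: [-2.4, 3.1, 6.6]
finger_gap: -0.0002
```

Emit:
{"name": "arm_command", "arguments": {
  "moves": [
    [0, [0, 0, 0.7], [0, 0, 0]],
    [0, [0, 0, 0.7], [0, 0, 0]],
    [0, [0, 0, 0.7], [0, 0, 0]],
    [0, [0, 0, 0.7], [0, 0, 0]],
    [0, [0, 0, 0], [0, 0, 0]]
  ]
}}

```text
time: 25.85
eef_pos: [0.4796, 0.0152, 0.0511]
eef_rot: [[-0.986, -0.166, 0.001], [-0.166, 0.986, 0.0], [-0.001, -0.0, -1.0]]
contact_force: [-1.2, 2.5, 6.0]
finger_gap: -0.0003
```

Emit:
{"name": "arm_command", "arguments": {
  "moves": [
    [0, [0, 0, 0.7], [0, 0, 0]],
    [0, [0, 0, 0.7], [0, 0, 0]],
    [0, [0, 0, 0.7], [0, 0, 0]],
    [0, [0, 0, 0], [0, 0, 0]]
  ]
}}

```text
time: 26.25
eef_pos: [0.4799, 0.0151, 0.0533]
eef_rot: [[-0.986, -0.166, 0.001], [-0.166, 0.986, 0.0], [-0.001, -0.0, -1.0]]
contact_force: [-0.1, 3.9, 6.1]
finger_gap: -0.0002
```

```bash
python3 tr.py s20
```

```text
edge 0.887975811958313 -5.75 2.625
hand 0.9861543774604797 -7.125 2.875
```

View pics/s20c.png

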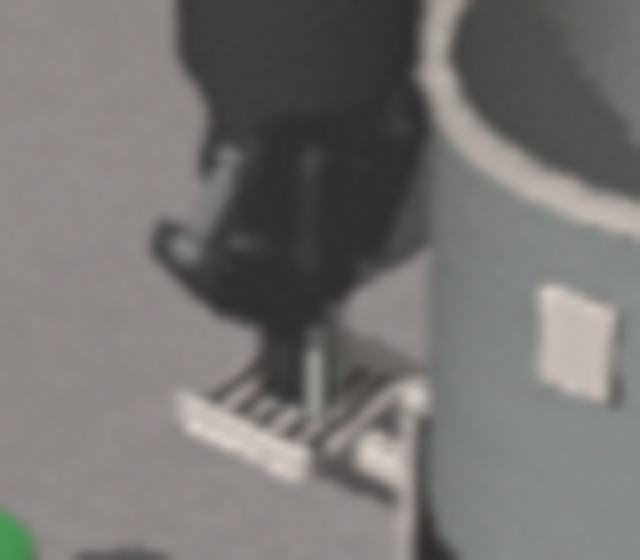

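It's above the hooked height and still loaded, so it's in the channel. Relax the side push a touch and keep easing up slowly.

Emit:
{"name": "arm_command", "arguments": {
  "moves": [
    [0, [0, 0.5, 0.7], [0, 0, 0]],
    [0, [0.1, 0.3, 0.7], [0, 0, 0]],
    [0, [0.1, 0, 0.7], [0, 0, 0]],
    [0, [0.1, 0, 0.7], [0, 0, 0]],
    [0, [0.1, 0, 0.7], [0, 0, 0]],
    [0, [0.1, 0, 0.7], [0, 0, 0]],
    [0, [0.1, 0, 0.7], [0, 0, 0]],
    [0, [0.1, 0, 0.7], [0, 0, 0]],
    [0, [0.1, 0, 0.7], [0, 0, 0]],
    [0, [0.1, 0, 0.7], [0, 0, 0]],
    [0, [0.1, 0, 0.7], [0, 0, 0]],
    [0, [0.1, 0, 0.7], [0, 0, 0]],
    [0, [0.1, 0, 0.7], [0, 0, 0]],
    [0, [0.1, 0, 0.7], [0, 0, 0]],
    [0, [0.1, 0, 0.7], [0, 0, 0]],
    [0, [0.1, 0, 0.7], [0, 0, 0]]
  ]
}}

```text
time: 27.9
eef_pos: [0.4814, 0.0155, 0.0645]
eef_rot: [[-0.986, -0.166, 0.001], [-0.166, 0.986, -0.0], [-0.001, -0.001, -1.0]]
contact_force: [0.4, 1.7, 7.5]
finger_gap: -0.0003
```

Emit:
{"name": "arm_command", "arguments": {
  "moves": [
    [0, [0.1, 0, 0.7], [0, 0, 0]],
    [0, [0.1, 0, 0.7], [0, 0, 0]],
    [0, [0.1, 0, 0.7], [0, 0, 0]],
    [0, [0.1, 0, 0.6], [0, 0, 0]],
    [0, [0.1, 0, 0.6], [0, 0, 0]],
    [0, [0.1, 0, 0.6], [0, 0, 0]],
    [0, [0.1, 0, 0.6], [0, 0, 0]],
    [0, [0.1, 0, 0.6], [0, 0, 0]],
    [0, [0.1, 0, 0.6], [0, 0, 0]],
    [0, [0, 0, 0.5], [0, 0, 0]],
    [0, [0, 0, 0.5], [0, 0, 0]],
    [0, [0, 0, 0.5], [0, 0, 0]],
    [0, [0, 0, 0.5], [0, 0, 0]],
    [0, [0, 0, 0.5], [0, 0, 0]]
  ]
}}

```text
time: 29.3
eef_pos: [0.483, 0.0157, 0.0729]
eef_rot: [[-0.986, -0.166, 0.003], [-0.166, 0.986, -0.0], [-0.003, -0.001, -1.0]]
contact_force: [0.3, 1.3, 7.0]
finger_gap: -0.0001
```

Emit:
{"name": "arm_command", "arguments": {
  "moves": [
    [0, [0, 0, 0.4], [0, 0, 0]],
    [0, [0, 0, 0.4], [0, 0, 0]],
    [0, [0, 0, 0.4], [0, 0, 0]],
    [0, [0, 0, 0.4], [0, 0, 0]],
    [0, [0, 0, 0.4], [0, 0, 0]],
    [0, [0, 0, 0.4], [0, 0, 0]],
    [0, [0, 0, 0.4], [0, 0, 0]],
    [0, [0, 0, 0.4], [0, 0, 0]],
    [0, [0, 0, 0.4], [0, 0, 0]],
    [0, [0, 0, 0.4], [0, 0, 0]],
    [0, [0, 0, 0.4], [0, 0, 0]],
    [0, [0, 0, 0.4], [0, 0, 0]],
    [0, [0, 0, 0.4], [0, 0, 0]],
    [0, [0, 0, 0], [0, 0, 0]]
  ]
}}

```text
time: 30.7
eef_pos: [0.4821, 0.0152, 0.0776]
eef_rot: [[-0.986, -0.165, 0.001], [-0.165, 0.986, -0.001], [-0.001, -0.001, -1.0]]
contact_force: [2.7, 1.5, 3.0]
finger_gap: -0.0002
```

Force is fading, so it's near the end. I'll go on gently, then withdraw.

Emit:
{"name": "arm_command", "arguments": {
  "moves": [
    [0, [0, 0, 0.4], [0, 0, 0]],
    [0, [0, 0, 0.4], [0, 0, 0]],
    [0, [0, 0, 0.4], [0, 0, 0]],
    [0, [0, 0, 0.4], [0, 0, 0]],
    [0, [0, 0, 0.4], [0, 0, 0]],
    [0, [0, 0, 0.4], [0, 0, 0]],
    [0, [0, 0, 0.4], [0, 0, 0]],
    [0, [0, 0, 0], [0, 0, 0]]
  ]
}}

```text
time: 31.5
eef_pos: [0.4815, 0.0157, 0.0804]
eef_rot: [[-0.986, -0.166, -0.0], [-0.166, 0.986, -0.0], [0.0, -0.0, -1.0]]
contact_force: [-0.0, -0.4, -0.3]
finger_gap: -0.0002
```

```bash
python3 - <<'E'
from h import *
snap('scene','s21');crop('s21','s21c',190,90,370,250,4)
E
```

```text
(no output)
```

View pics/s21c.png

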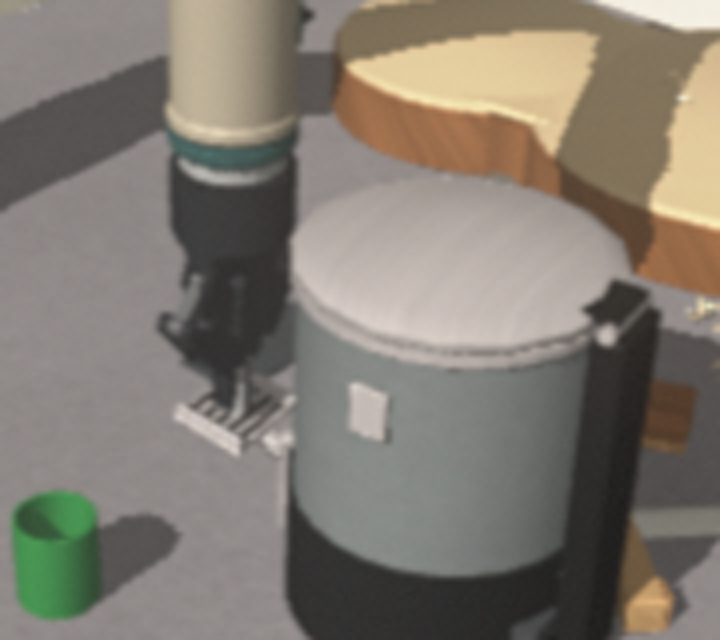

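The lid is shut on the rim and the pedal is back at rest with no force on the finger. Withdraw straight up.

Emit:
{"name": "arm_command", "arguments": {
  "moves": [
    [0, [0, 0, 5], [0, 0, 0]],
    [0, [0, 0, 10], [0, 0, 0]],
    [0, [0, 0, 25], [0, 0, 0]],
    [0, [-5, 0, 35], [0, 0, 0]],
    [0, [-10, 0, 35], [0, 0, 0]],
    [0, [-10, 0, 35], [0, 0, 0]],
    [0, [-10, 0, 20], [0, 0, 0]],
    [0, [0, 0, 0], [0, 0, 0]],
    [0, [0, 0, 0], [0, 0, 0]]
  ]
}}

```text
time: 32.45
eef_pos: [0.4468, 0.0157, 0.246]
eef_rot: [[-0.986, -0.166, 0.002], [-0.166, 0.986, -0.0], [-0.002, -0.001, -1.0]]
contact_force: [-0.3, -0.3, 0.7]
finger_gap: 0.0005
```

```bash
python3 - <<'E'
from h import *
snap('scene','s22');snap('top','t22')
a=cv2.imread('pics/scene0.png').astype(int);b=cv2.imread('pics/s22.png').astype(int)
D=(abs(a-b).max(2)>30).astype(np.uint8); n,l,st,c=cv2.connectedComponentsWithStats(D)
print([(st[i][:5].tolist()) for i in range(1,n) if st[i][4]>15])
s=robot.sense(); print(s['contact_force'],s['qd'].round(3),s['eef_pos'])
E
```

```text
[[96, 0, 66, 92, 1898], [150, 0, 25, 25, 369], [216, 0, 43, 131, 3518], [305, 0, 44, 62, 1516], [151, 24, 7, 10, 44], [91, 37, 50, 55, 1228], [113, 72, 13, 24, 184], [371, 77, 54, 30, 956], [277, 82, 43, 13, 128], [326, 88, 51, 56, 1305], [255, 93, 21, 7, 42], [186, 107, 34, 14, 64], [250, 108, 23, 9, 72], [240, 120, 4, 9, 23], [163, 244, 11, 12, 82], [153, 248, 13, 10, 85], [170, 248, 30, 28, 492], [152, 257, 12, 22, 168]]
[ 0.51821132 -0.1254429  -1.46308991] [-0.004  0.017  0.001  0.002 -0.001  0.001  0.   ] [0.44633564 0.0156261  0.24473933]
```

View pics/s22.png

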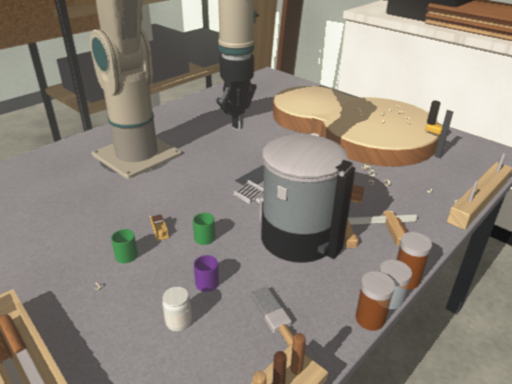

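The lid is shut at (305,160), the pedal is at its original place at (250,190), and the robot touches nothing. Compared with the first picture, only the arm, its shadows and the missing tin differ.

```bash
python3 -c "
from rig import robot
print(robot.hand_in())"
```

```text
the job is handed in; nothing more can be done
None
```

The tin is in the bin, the lid is shut again, and the job was handed in at about 32.5 s of the 72 s allowed; no verdict was reported.

**What I did**
- **Hooking:** I pressed the pedal to its stop (tread at about 45.5 mm) and slid it left to the end of the pocket, where it hooked. The lid stayed up at about 1.0 rad.
- **Tin:** I put the grey tin in through the front half of the mouth with the tool tilted. I let go with it already partly below the rim.
- **Unhooking:** I pressed the pedal to the stop again, slid it right and eased it up at 4 to 7 mm/s, until it was at rest and no longer pushed on the finger.

**Last checks**
- **Tin:** a top view taken before the lid came down showed it standing on the bin's floor.
- **Lid and pedal:** the lid is shut on the rim and the pedal is back in its starting place.
- **Other things:** comparing the scene camera's first and last pictures shows nothing moved except the arm, its shadows and the missing tin. I took a final top view but did not compare it.

**Two weaker points**
- **Overshoot at the stop:** while feeling for the stop, one step briefly reached 35 N on the pedal, below the 45 N that would bend it. I backed off at once and did the rest at up to about 21 N.
- **Slide back:** the pictures left it unclear exactly when the lever was back in the channel. The pedal rising past its hooked height while still loaded settled it.

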